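# Close the marbling size tank with its camlock breather coupling

## Robot

A 6-joint arm with a two-finger parallel gripper is mounted at the origin on the work surface. World frame = base frame: x ahead of the robot, y to its left, z up, the work surface at z = 0. Lengths are in mm, angles in degrees, forces in N, time in s.
With the tool pointing down it reaches from about 275 to 725 mm from the base axis. Payload 5.6 kg.
Tool frame: the origin (TCP) lies at the very end of the fingers, on their centre line; the grasp point (between the pads) lies 19 mm behind it; z points along the fingers, y is the direction in which the jaws open and shut (so a half turn about z gives the same grasp; the last joint's range is limited). The gripper opens to 85 mm and grips with 20 to 120 N. Pads are 22 mm wide; open, the fingers measure 114 mm over their backs; the gripper's body (76 mm by 85 mm) begins 54 mm behind the grasp point. The pads swing forward as they close: fully open they stand 13 mm farther back than shut.
Start: joints at [91.65, 14.616, 6.199, 0, -81.583, -16.306], TCP at [139.133, 532.104, 207.683] pointing down, gripper open.
Joint ranges: [-168.99, 168.99], [-69.2, 112.95], [-62.41, 85.93], [-164.36, 98.24], [-168.68, -3.75], [-174.98, 174.98]. Speed limits (degrees/s): [147.25, 147.25, 180, 180, 180, 180].

## Interface

Orientations are given as [roll, pitch, yaw] about the fixed x, y, z axes, in that order (R = Rz(yaw) Ry(pitch) Rx(roll)).
In Python, from bench import robot, viewer, job_done gives the robot as it stands.
- The arm moves only by the tool send_rows, never from a script. Its argument "rows" is a list that holds one entry, the list of rows, each a list of 7 numbers: the shift along the tool's x, y, z in cm, then the turn, a rotation vector about the tool's x, y, z in degrees, then the opening, from 0 (shut) to 1 (fully open). A call has 1 to 12 rows; each row is the pose to reach, as a shift and turn from the pose commanded when the call began, along the tool's axes at that moment; what a row does not reach only later rows make up. A row lasts 1/10 s, in which the tool goes at most 50 mm and 8.59 degrees, less where a joint would pass 70% of its speed; a pose out of reach is approached as far as the arm can. A call with a gripper value outside its range is refused whole. The fingers move at their own pace and stop on an object; "newtons" is the grip in N (left out, the last holds). Time passes only in rows, so rows that repeat a pose let the fingers close. It gives the time, the measured TCP pose, the force and the opening at its end, in the units of the state.
- robot.observe(): the state, without advancing time (a new reading comes with each control period).
- viewer.capture(name): name is "side" or "top"; returns (picture, depth): 420x560x3 uint8, red, green, blue; 420x560 float32, mm along the optical axis (not along the pixel's ray), 0 where there is no reading.
- viewer.camera_params(name): a dict with "camera_matrix" (3x3 intrinsics, pixels), "k1" (the pictures are not rectified: a ray, as slopes to the right and down, at radius r is drawn at 1 + k1 r^2 times it, then the intrinsics apply), "camera_from_world" (4x4, takes a point from world to camera coordinates). Camera axes: x right, y up, looking along -z (the intrinsics and any distortion apply to the point x, -y, -z); pixel columns grow to the right and rows downward; lengths in mm; the calibration is good to about 2 mm. A picture is of the moment at which its call begins. camera_params takes no time and is no camera call.
- job_done(): hands the job in, once; it reports no verdict.
The state is a dict: "time": time; "joint_positions": joint angles; "qd": joint speeds; "effort": joint torques, N m; "tcp_pos": TCP position; "orientation": TCP orientation; "ft_force": force on the tool from outside, world axes, zero at the start; "wrist_torque": the same for the moment, N m; "grip_width": opening from 0.0 (shut) to 1.0 (fully open).
Only numpy, scipy, OpenCV 4.12 (cv2) and the standard library are available. Lean on these libraries where they do the work, as an engineer would, in place of code of your own. Each camera call takes 0.05 s, during which the arm holds its last target. There are 200 camera calls.

## Task

The size tank for the marbling trough has been refilled and needs its breather back: set the breather coupling upright on the tank's black grooved neck and push it, gently, past its tight rubber lip until it is fully home. Only then press its two cam arms down, one after the other (either may be first), each all the way to its stop beside the neck. Never ram the coupling on or force an arm (30 N is plenty for either), and leave the jars, the brush pot and the comb where they are.

Things in the scene. Friction and masses are not known exactly. Their poses are not given: they have to be found in the camera images.
- coupling: breather coupling, 0.5 kg +-25 %, loose, stands mouth down on the table. Aluminium camlock body 70 mm diameter, 58 mm tall; 49 mm collar to 68 mm; blue breather cylinder 42 mm diameter from 68 to 110 mm; white domed cap to 118 mm. Origin: centre of its mouth, z up its axis; cam arms on its +y (red) and -y (yellow) sides. Bore 55 mm diameter, 45 mm deep to the gasket, flared to 61 mm at the mouth
- breather_grip (a point): on the coupling's axis, 92 mm above its mouth, mid-height of the blue breather: where to grip it. Fingers closing along the coupling's x clear the arms, which stand up on its +y and -y sides (their ends about 62 mm from the axis, up to 65 mm above the mouth)
- rubber_lip (a point): centre of the springy rubber lip inside the coupling, 37 mm above its mouth, which narrows the bore to 50 mm. It resists from about 9 mm before home and takes some 12 to 25 N of push, then grips the neck; a coupling only set down or dropped stands several mm high and askew on it
- tank: size tank: full, fixed off-white plastic box, 200 (x) by 280 (y) mm, 115 mm high; tap and level window on its -x face. Origin: centre of its underside. Its black plastic neck stands on top at x = -10, y = -50 mm
- neck_top (a point): centre of the flat top of the tank's black grooved neck (camlock adaptor), upright, 85 mm above the tank's top. Top edge bevelled from 47 to 53 mm diameter over 5 mm; the coupling's bore clears the 53 mm by 1 mm all round. Coupling home (hard stop on its gasket): its origin 45 mm below this point; any turn about the axis will do. Never push it with over 30 N
- neck_groove (a point): on the neck's axis, 25 mm below its top, at the groove (44 mm diameter, 19 to 30 mm below the top) that the cams grip. Head above and collar below (to 52 mm) are 53 mm diameter; then, below the top: hexagon 67 mm over corners from 59 mm, flange 90 mm diameter from 79 mm, tank's top at 85 mm
- cam_arm_red (a joint): cam arm with the red end, rad. 0: pointing out and 55 degrees above horizontal; grows as it swings outwards and down; 2.356: rigid stop, 80 degrees below horizontal beside the neck. Friction (0.25 Nm) keeps it where it is left. With the coupling home its cam rubs from about 1.2 to 2.0 rad, up to about 0.5 Nm in all, then eases. Never load it with over 30 N (pressing, not pinching)
- red_hinge (a point): hinge of the red arm, at (0, 31.7, 21.2) mm in the coupling's frame; its axis lies along the coupling's x. The arm is a steel bar 14 mm wide, 6 mm thick, reaching 52 mm from here. Press the face that looks up when the arm is up and outwards when it is down; it lies 4 mm off the line from the hinge. Shutting one arm can cock the coupling by up to 0.06 rad until the other is shut too
- cam_arm_red_end (a point): middle of the red end pad (18 mm wide, 10 mm long) of its cam arm, 47 mm from the hinge, on the face to press
- cam_arm_yellow (a joint): cam arm with the yellow end, rad. 0: pointing out and 55 degrees above horizontal; grows as it swings outwards and down; 2.356: rigid stop, 80 degrees below horizontal beside the neck. Friction (0.25 Nm) keeps it where it is left. With the coupling home its cam rubs from about 1.2 to 2.0 rad, up to about 0.5 Nm in all, then eases. Never load it with over 30 N (pressing, not pinching)
- yellow_hinge (a point): hinge of the yellow arm, at (0, -31.7, 21.2) mm in the coupling's frame; its axis lies along the coupling's x. The arm is a steel bar 14 mm wide, 6 mm thick, reaching 52 mm from here. Press the face that looks up when the arm is up and outwards when it is down; it lies 4 mm off the line from the hinge. Shutting one arm can cock the coupling by up to 0.06 rad until the other is shut too
- cam_arm_yellow_end (a point): middle of the yellow end pad (18 mm wide, 10 mm long) of its cam arm, 47 mm from the hinge, on the face to press
- jar_red: closed pigment jar with red colour and a brass lid, 64 mm diameter, 78 mm tall, 0.24 kg, loose on the table; origin at the centre of its underside. A bystander, to be left alone
- jar_orange: closed pigment jar with orange colour and a brass lid, 64 mm diameter, 78 mm tall, 0.24 kg, loose on the table; origin at the centre of its underside. A bystander, to be left alone
- jar_yellow: closed pigment jar with yellow colour and a brass lid, 64 mm diameter, 78 mm tall, 0.24 kg, loose on the table; origin at the centre of its underside. A bystander, to be left alone
- jar_blue: closed pigment jar with dark blue colour and a white lid, 64 mm diameter, 78 mm tall, 0.24 kg, loose on the table; origin at the centre of its underside. A bystander, to be left alone
- jar_small: small closed jar, green with a white lid, 44 mm diameter, 48 mm tall, standing on the tank's top; origin at the centre of its underside. A bystander, to be left alone
- brush_pot: terracotta pot of brushes, 88 mm diameter and 100 mm tall, the brushes to about 250 mm; origin at the centre of its underside. A bystander, to be left alone
- comb: wooden marbling comb with steel teeth, 260 by 30 mm, 12 mm thick, lying on the table; origin at the centre of its underside. A bystander, to be left alone
Not all that is in view belongs to the job. What is meant by the coupling is not pink, and is the larger of those in its own colour.

How it is judged:
By the outcome, as a careful person would: the job done as asked, in the order asked, and still so for the second after the job is handed in, with the robot touching nothing.
It also fails if it takes over 72 s, if anything falls off the work surface, if the arm or the gripper's body presses on something with over 40 N, if the wrist force passes 120 N, or if a joint passes its speed limit or range.

## Working session

There is one attempt and no reset: what is moved stays moved. The work goes in short steps, Python scripts to look and compute and a tool call to move; the robot and the scene stay as the last step left them, time stands still between calls to the robot, and variables do not carry over. Pictures are saved under pics/ and viewed, about 8 in all and at most 12, crops included, and the job is handed in when it is done.

Besides the shell and the picture viewer there is one more tool, called by a JSON object that holds its "op" and its "data". send_rows: Moves the arm, as the interface text tells. Its arguments: {"type":"object","properties":{"rows":{"type":"array"},"newtons":{"type":"number"}},"required":["rows"]}

```bash
mkdir -p pics; ls; cat > h.py <<'E'
import numpy as np, cv2
from bench import robot, viewer
def load(n): 
    d=np.load(f'{n}.npz'); return d['p'],d['d']
def snap(n,f):
    p,d=viewer.capture(n); np.savez(f'{f}.npz',p=p,d=d); cv2.imwrite(f'pics/{f}.png',p[:,:,::-1]); return p,d
def ray(n,u,v):
    c=viewer.camera_params(n); K=np.array(c['camera_matrix']); k=c['k1']; T=np.array(c['camera_from_world'])
    u=np.atleast_1d(u).astype(float); v=np.atleast_1d(v).astype(float)
    xd=np.stack([(u-K[0,2])/K[0,0],(v-K[1,2])/K[1,1]],-1); x=xd.copy()
    for _ in range(20): x=xd/(1+k*(x**2).sum(-1,keepdims=True))
    dc=np.stack([x[:,0],-x[:,1],-np.ones(len(x))],-1)
    R=T[:3,:3]; return -R.T@T[:3,3], dc@R
def onz(n,u,v,z):
    o,d=ray(n,u,v); return o+d*((z-o[2])/d[:,2])[:,None]
def pts(n,u,v,dep):
    o,d=ray(n,u,v); return o+d*np.atleast_1d(dep)[:,None]
def proj(n,P):
    c=viewer.camera_params(n); K=np.array(c['camera_matrix']); k=c['k1']; T=np.array(c['camera_from_world'])
    q=T[:3,:3]@np.array(P,float)+T[:3,3]; x=np.array([q[0],-q[1]])/-q[2]; x=x*(1+k*(x@x)); return K[0,0]*x[0]+K[0,2],K[1,1]*x[1]+K[1,2]
E
python3 - <<'E'
from h import *
snap('side','side0'); snap('top','top0')
for n in('side','top'):
    o,_=ray(n,280,210); c=viewer.camera_params(n); print(n,o.round(),c['k1'],np.array(c['camera_matrix'])[0,0])
print(robot.observe())
E
```

```text
pics
side [ 330. 1227.  953.] 0.053083791723396376 530.0914278195478
top [ 345.   24. 1355.] -0.028379135363473227 390.30653086537455
{'time': 0.1, 'joint_positions': array([ 9.16515232e+01,  1.46500907e+01,  6.13797346e+00, -2.39339921e-02,
       -8.15830376e+01, -1.63047838e+01]), 'qd': array([-0.00545918, -0.11792856,  0.20197671,  0.09154232, -0.05008666,
       -0.00869165]), 'effort': array([-1.07849708e-03, -3.87603879e+01,  2.38475525e+01,  5.37796319e+00,
       -3.79857898e-03,  8.00102725e-06]), 'tcp_pos': array([138.97578369, 531.65411054, 206.88216053]), 'orientation': array([ 1.79902026e+02, -3.99624266e-03, -1.46567802e+01]), 'ft_force': array([-0.87284506,  0.10114845, -0.23101223]), 'wrist_torque': array([ 0.03310105,  0.04028151, -0.03723965]), 'grip_width': 1.001699056039745}
```

View pics/side0.png

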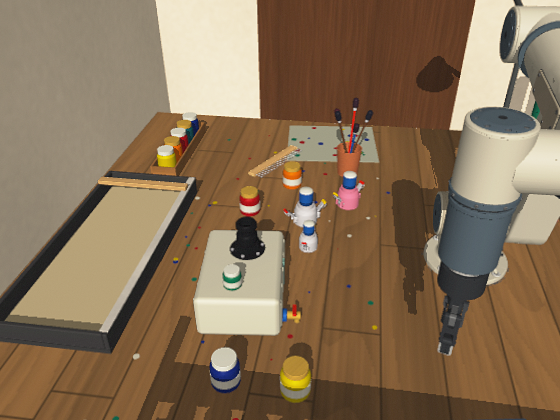

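View pics/top0.png

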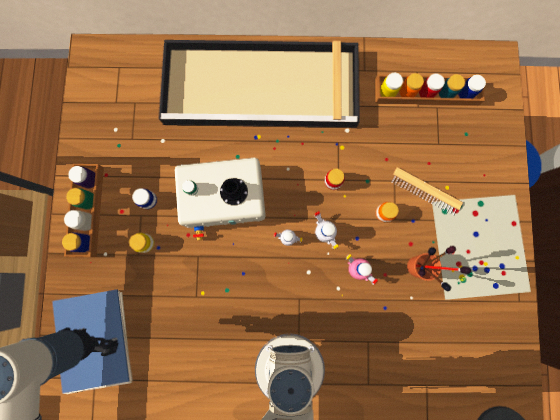

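The side view shows the silver coupling at about (306,207), with a smaller silver decoy at (308,237), a pink one at (349,190) and the black neck at (247,237). In the top view the coupling is at (326,230), the small decoy at (289,237) and the neck at (234,191). Next I'll measure them and look at enlarged crops.

```bash
python3 - <<'E'
from h import *
pt,dt=load('top0'); ps,ds=load('side0')
a=cv2.resize(pt[150:270,170:380],None,fx=3.8,fy=3.8,interpolation=cv2.INTER_CUBIC)
cv2.imwrite('pics/c1.png',a[:,:,::-1])
b=cv2.resize(ps[170:320,190:340],None,fx=4,fy=4,interpolation=cv2.INTER_CUBIC)
cv2.imwrite('pics/c2.png',b[:,:,::-1])
def cloud(n,d,u0,u1,v0,v1):
    v,u=np.mgrid[v0:v1,u0:u1]; u=u.ravel();v=v.ravel();z=d[v,u]; m=z>0
    return u[m],v[m],pts(n,u[m],v[m],z[m])
# neck top from both views
for n,d,box in(('top',dt,(215,255,170,212)),('side',ds,(225,270,212,262))):
    u,v,P=cloud(n,d,*box); print(n,'zmax',np.percentile(P[:,2],[50,95,99]).round(1))
    m=(P[:,2]>190); print(' neck',P[m].min(0).round(1),P[m].max(0).round(1),P[m].mean(0).round(1),m.sum())
for n,d,box in(('top',dt,(308,345,208,250)),('side',ds,(280,330,182,235))):
    u,v,P=cloud(n,d,*box); m=P[:,2]>75; print(n,'coup>75',P[m].min(0).round(1),P[m].max(0).round(1),P[m].mean(0).round(1),m.sum())
    p=(pt if n=='top' else ps)[v,u].astype(int)
    for c,mm in(('red',(p[:,0]>130)&(p[:,1]<80)),('yel',(p[:,0]>150)&(p[:,1]>110)&(p[:,2]<80)),('blue',(p[:,2]>100)&(p[:,0]<80))):
        mm=mm&(P[:,2]>20)
        if mm.any(): print(c,P[mm].mean(0).round(1),P[mm].std(0).round(1),mm.sum(),u[mm].mean(),v[mm].mean())
E
```

```text
top zmax [117.6 198.1 202. ]
 neck [548.7 162.9 190.5] [599.4 214.4 209.2] [573.7 188.6 198.9] 128
side zmax [118.1 198.  202.3]
 neck [550.2 164.5 190.1] [603.6 221.5 204.2] [576.2 195.  197.3] 223
top coup>75 [ 436.5 -135.2   75.4] [478.9 -96.2 125.5] [ 457.7 -115.1  113.2] 150
red [516.5 -84.3  58.4] [3.4 4.6 2.1] 14 316.85714285714283 213.35714285714286
yel [ 406.9 -146.8   61.5] [3.5 4.8 3.8] 17 335.6470588235294 246.41176470588235
blue [ 445.1 -103.5   90.6] [ 4.1  3.8 11.2] 2 323.5 234.0
side coup>75 [ 423.9 -137.5   75. ] [505.8 115.4 121. ] [454.6 -63.7  97.7] 336
red [517.5 -79.7  58.7] [4.  4.7 3.6] 13 285.0769230769231 210.23076923076923
yel [ 407.9 -143.2   61.8] [4.  5.1 2.7] 15 323.3333333333333 200.93333333333334
blue [450.9 -52.1  83. ] [14.8 60.5 14.4] 198 306.33838383838383 210.92424242424244
```

View pics/c1.png

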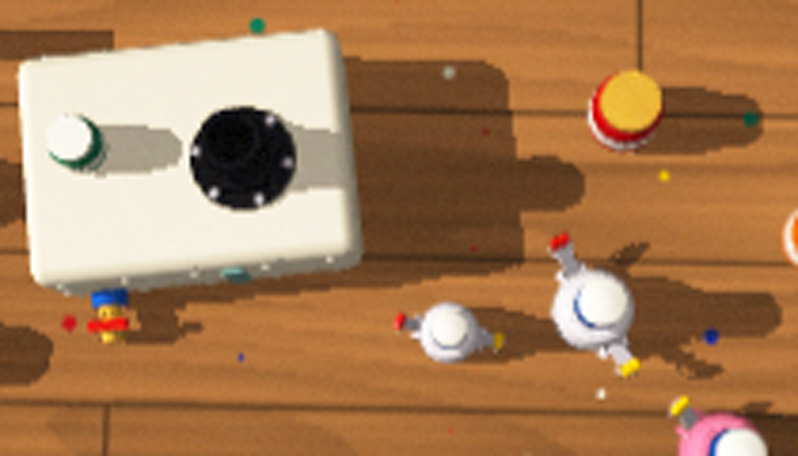

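View pics/c2.png

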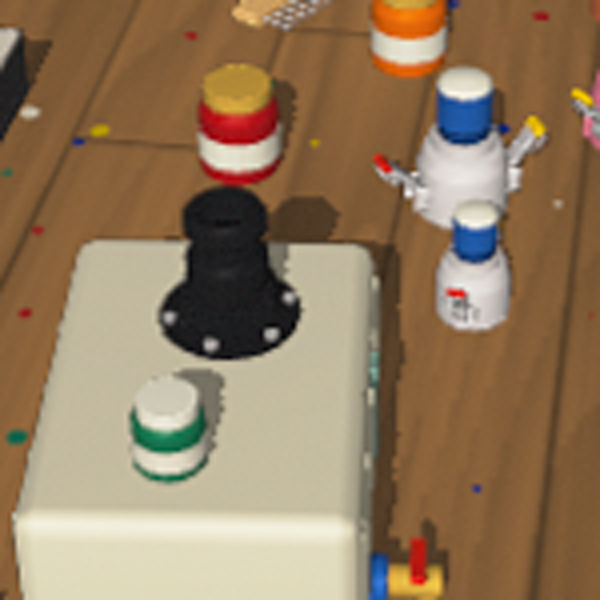

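The crops confirm the target: the large silver coupling, with its red arm up-left and its yellow arm down-right. Next come circle fits for the neck and the cap, plus the clearance to the small decoy.

```bash
cat >> h.py <<'E'
from scipy.optimize import least_squares
def circ(P,r=None):
    P=P[:,:2]; c=P.mean(0)
    for _ in range(3):
        s=least_squares(lambda q:np.hypot(*(P-q[:2]).T)-(r or q[2]),[*c,r or 30],loss='soft_l1',f_scale=1.).x; c=s[:2]
    return s.round(1)
def blob(mask,u,v):
    n,l=cv2.connectedComponents(mask.astype(np.uint8)); m=(l==l[v,u]).astype(np.uint8)
    c=max(cv2.findContours(m,cv2.RETR_EXTERNAL,cv2.CHAIN_APPROX_NONE)[0],key=len)[:,0]; return m,c
E
python3 - <<'E'
from h import *
pt,dt=load('top0'); ps,ds=load('side0')
g=pt.max(2)<70
m,c=blob(g,234,195); P=onz('top',c[:,0],c[:,1],121); print('flange top',len(c),circ(P),circ(P,45))
v,u=np.mgrid[170:212,212:256]; u=u.ravel();v=v.ravel();P=pts('top',u,v,dt[v,u])
for a,b in((193,205),(140,190),(116,125)):
    k=(P[:,2]>a)&(P[:,2]<b); print(a,k.sum(),P[k].mean(0).round(1),P[k].min(0).round(1),P[k].max(0).round(1))
g=ps.max(2)<70
m,c=blob(g,247,250); print('side blob',c.min(0),c.max(0),m.sum())
top=[(x,y) for x,y in c if y<c[:,1].min()+6]; print(np.mean(top,0))
for n in ('top','side'): print(n,[np.round(proj(n,q),1) for q in((574,189,200),(574,189,121),(458,-114,118))])
# cap white in both
for n,p,(u,v),z in(('top',pt,(328,229),113),('side',ps,(306,191),114)):
    w=p.min(2)>150; w[:, :]&=True
    s=np.zeros_like(w); s[v-9:v+10,u-12:u+13]=1
    m,c=blob(w&s,u,v); P=onz(n,c[:,0],c[:,1],z); print(n,m.sum(),c.min(0),c.max(0),circ(P),P.min(0).round(),P.max(0).round())
# decoy
v,u=np.mgrid[222:252,272:306]; u=u.ravel();v=v.ravel();P=pts('top',u,v,dt[v,u]); k=P[:,2]>25
print('decoy',P[k].min(0).round(),P[k].max(0).round(),P[k].mean(0).round())
v,u=np.mgrid[165:205,170:205]; u=u.ravel();v=v.ravel();P=pts('top',u,v,dt[v,u]); k=P[:,2]>150
print('jar_small',P[k].mean(0).round())
E
```

```text
flange top 92 [576.4 189.4  41.5] [577.6 190.   45. ]
193 117 [573.2 189.  199.3] [548.7 162.9 193.6] [599.4 214.4 203.5]
140 197 [570.7 186.1 168.1] [546.2 156.7 140.2] [604.7 219.2 189.8]
116 780 [574.3 187.7 118.9] [510.6 118.6 116. ] [647.1 262.2 124.7]
side blob [230 217] [264 259] 971
[245.59090909 218.54545455]
top [array([230.2, 186.8]), array([233.6, 191.7]), array([327.7, 229.3])]
side [array([246.7, 221.4]), array([247.9, 246.8]), array([306.6, 189.1])]
top 284 [316 220] [334 238] [ 457.3 -105.    29.5] [ 430. -135.  113.] [488. -77. 113.]
side 78 [300 187] [312 194] [ 459.9 -110.3   18.3] [ 441. -132.  114.] [478. -91. 114.]
decoy [345. -36.  26.] [ 461.   58. 1355.] [433.  12.  78.]
jar_small [566. 306. 234.]
```

```bash
cat >> h.py <<'E'
from scipy.spatial.transform import Rotation as Ro
import json
def rpy(r,p,y): return Ro.from_euler('xyz',[r,p,y],degrees=True)
def rel(p0,R0,p1,R1):
    return (R0.inv().apply(np.array(p1)-p0)/10).round(2).tolist()+np.degrees((R0.inv()*R1).as_rotvec()).round(1).tolist()
def ob():
    s=robot.observe(); print('t',round(s['time'],2),'p',s['tcp_pos'].round(1),'o',s['orientation'].round(2),'f',s['ft_force'].round(1),'g',round(s['grip_width'],3),'j',s['joint_positions'].round(0)); return s['tcp_pos'],rpy(*s['orientation'])
E
python3 - <<'E'
from h import *
print(rel([139.133,532.104,207.683],rpy(180,0,-14.656),[459.5,-113.5,230],rpy(180,0,-150)))
E
```

```text
[47.33, 54.35, -2.23, -0.0, -0.0, 135.3]
```

{"op": "send_rows", "data": {"rows": [[[47.3,54.4,-2.2,0,0,135.3,0.7],[47.3,54.4,-2.2,0,0,135.3,0.7],[47.3,54.4,-2.2,0,0,135.3,0.7],[47.3,54.4,-2.2,0,0,135.3,0.7],[47.3,54.4,-2.2,0,0,135.3,0.7],[47.3,54.4,-2.2,0,0,135.3,0.7],[47.3,54.4,-2.2,0,0,135.3,0.7],[47.3,54.4,-2.2,0,0,135.3,0.7],[47.3,54.4,-2.2,0,0,135.3,0.7],[47.3,54.4,-2.2,0,0,135.3,0.7],[47.3,54.4,-2.2,0,0,135.3,0.7],[47.3,54.4,-2.2,0,0,135.3,0.7]]]}}

```text
time: 1.3
tcp_pos: [405.5, -7.4, 226.0]
orientation: [-180.0, 0.0, -118.1]
ft_force: [0.5, 1.7, 0.6]
grip_width: 0.703
```

```bash
python3 - <<'E'
from h import *
p,R=ob(); print(rel(p,R,[459.5,-113.5,230],rpy(180,0,-150)))
E
```

```text
t 1.3 p [405.5  -7.4 226. ] o [-1.8000e+02  3.0000e-02 -1.1814e+02] f [0.5 1.7 0.6] g 0.703 j [ 21.  -2. -11.  -0. -82. -49.]
[6.81, -9.76, -0.4, 0.0, 0.0, 31.9]
```

{"op": "send_rows", "data": {"rows": [[[6.8,-9.8,-0.4,0,0,31.9,0.7],[6.8,-9.8,-0.4,0,0,31.9,0.7],[6.8,-9.8,-0.4,0,0,31.9,0.7],[6.8,-9.8,-0.4,0,0,31.9,0.7],[6.8,-9.8,-0.4,0,0,31.9,0.7],[6.8,-9.8,-0.4,0,0,31.9,0.7]]]}}

```text
time: 1.9
tcp_pos: [460.0, -111.0, 229.7]
orientation: [180.0, -0.0, -149.5]
ft_force: [-0.1, -0.3, 0.4]
grip_width: 0.699
```

```bash
python3 - <<'E'
from h import *
p,R=ob(); print(rel(p,R,[459.5,-113.5,73],rpy(180,0,-150)))
snap('side','s1')
pp,_=load('s1'); cv2.imwrite('pics/s1c.png',cv2.resize(pp[60:260,220:460],None,fx=3,fy=3)[:,:,::-1])
E
```

```text
t 1.9 p [ 460.  -111.   229.7] o [ 1.7998e+02 -2.0000e-02 -1.4951e+02] f [-0.1 -0.3  0.4] g 0.699 j [  5.   6.  -2.  -0. -83. -65.]
[0.17, -0.2, 15.67, 0.0, -0.0, 0.5]
```

View pics/s1c.png

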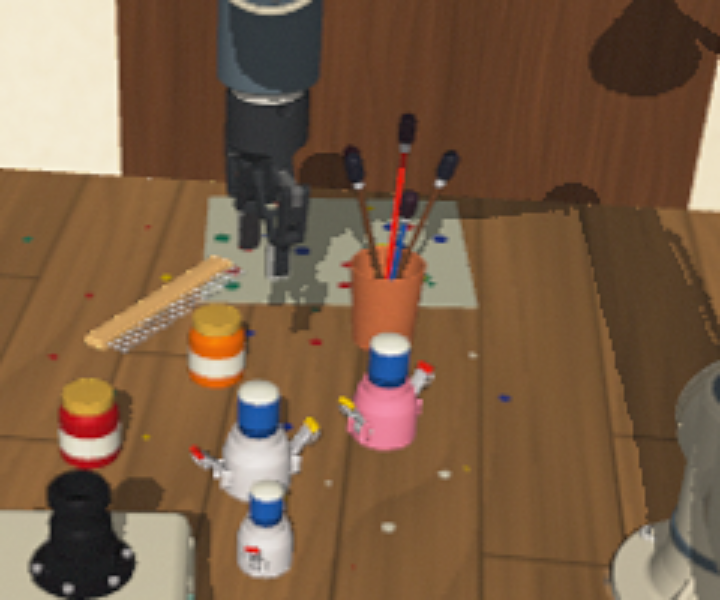

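The gripper at crop (265,240) sits above the silver coupling at crop (258,400), and its path down is clear. Going down.

{"op": "send_rows", "data": {"rows": [[[0,0,5,0,0,0,0.7],[0,0,9,0,0,0,0.7],[0,0,11,0,0,0,0.7],[0,0,13,0,0,0,0.7],[0,0,14.5,0,0,0,0.7],[0,0,15.6,0,0,0,0.7],[0,0,15.6,0,0,0,0.7],[0,0,15.6,0,0,0,0.7]]]}}

```text
time: 2.75
tcp_pos: [460.7, -111.0, 74.6]
orientation: [-180.0, 0.0, -149.6]
ft_force: [0.1, -0.2, 0.4]
grip_width: 0.699
```

{"op": "send_rows", "data": {"rows": [[[0,0,0,0,0,0,0.3],[0,0,0,0,0,0,0.3],[0,0,0,0,0,0,0.3],[0,0,0,0,0,0,0.3],[0,0,0,0,0,0,0.3],[0,0,0,0,0,0,0.3],[0,0,0,0,0,0,0.3],[0,0,0,0,0,0,0.3]]], "newtons": 60}}

```text
time: 3.55
tcp_pos: [462.0, -111.6, 75.8]
orientation: [-179.8, 0.2, -149.7]
ft_force: [0.9, -0.8, 6.1]
grip_width: 0.459
```

```bash
python3 - <<'E'
from h import *
p,R=ob()
E
```

```text
t 3.55 p [ 462.  -111.6   75.8] o [-1.7984e+02  1.7000e-01 -1.4965e+02] f [ 0.9 -0.8  6.1] g 0.459 j [  5.  11. -19.   0. -60. -65.]
```

{"op": "send_rows", "data": {"rows": [[[0,0,-0.3,0,0,0,0.3],[0,0,-1,0,0,0,0.3],[0,0,-3,0,0,0,0.3],[0,0,-6,0,0,0,0.3],[0,0,-10,0,0,0,0.3],[0,0,-14,0,0,0,0.3],[0,0,-18,0,0,0,0.3],[0,0,-22,0,0,0,0.3],[0,0,-24,0,0,0,0.3],[0,0,-24,0,0,0,0.3]]]}}

```text
time: 4.55
tcp_pos: [461.2, -111.2, 316.7]
orientation: [-179.9, 0.3, -149.7]
ft_force: [0.9, -0.4, -5.9]
grip_width: 0.458
```

```bash
python3 - <<'E'
from h import *
p,R=ob()
snap('side','s2')
pp,_=load('s2'); cv2.imwrite('pics/s2c.png',cv2.resize(pp[60:260,200:400],None,fx=3,fy=3)[:,:,::-1])
# target: hover above neck
print(rel(p,R,[574.5,189.5,315],rpy(180,0,-72)))
E
```

```text
t 4.55 p [ 461.2 -111.2  316.7] o [-179.86    0.26 -149.69] f [ 0.9 -0.4 -5.9] g 0.458 j [  5.   5.  10.   0. -95. -65.]
[-24.96, 20.24, 0.24, -0.3, 0.1, -77.7]
```

View pics/s2c.png

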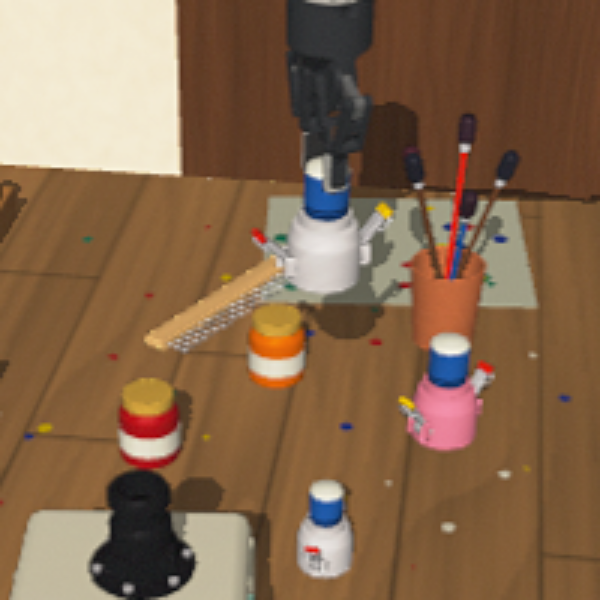

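The coupling hangs upright in the gripper at crop (325,230). Carrying it above the neck.

{"op": "send_rows", "data": {"rows": [[[-5,4,0,0,0,-8,0.3],[-10,8,0,0,0,-16,0.3],[-14,11.3,0,0,0,-24,0.3],[-17,13.8,0.1,0,0,-32,0.3],[-20,16.2,0.1,0,0,-40,0.3],[-22,18,0.1,0,0,-48,0.3],[-24,19.5,0.2,0,0,-56,0.3],[-25,20.2,0.2,0,0,-64,0.3],[-25,20.2,0.2,-0.3,0,-72,0.3],[-25,20.2,0.2,-0.3,0.1,-77.7,0.3],[-25,20.2,0.2,-0.3,0.1,-77.7,0.3],[-25,20.2,0.2,-0.3,0.1,-77.7,0.3]]]}}

```text
time: 5.8
tcp_pos: [573.5, 189.4, 310.0]
orientation: [179.5, 0.1, -72.1]
ft_force: [0.3, -0.2, -4.7]
grip_width: 0.458
```

```bash
python3 - <<'E'
from h import *
p,R=ob()
snap('side','s3');snap('top','t3')
ps,ds=load('s3');pt,dt=load('t3')
cv2.imwrite('pics/s3c.png',np.hstack([cv2.resize(ps[120:280,170:330],(480,480)),cv2.resize(pt[130:230,180:280],(300,480))])[:,:,::-1])
E
```

```text
t 5.8 p [573.5 189.4 310. ] o [ 1.7952e+02  9.0000e-02 -7.2140e+01] f [ 0.3 -0.2 -4.7] g 0.458 j [  33.   22.   31.   -0. -100.  -15.]
```

View pics/s3c.png

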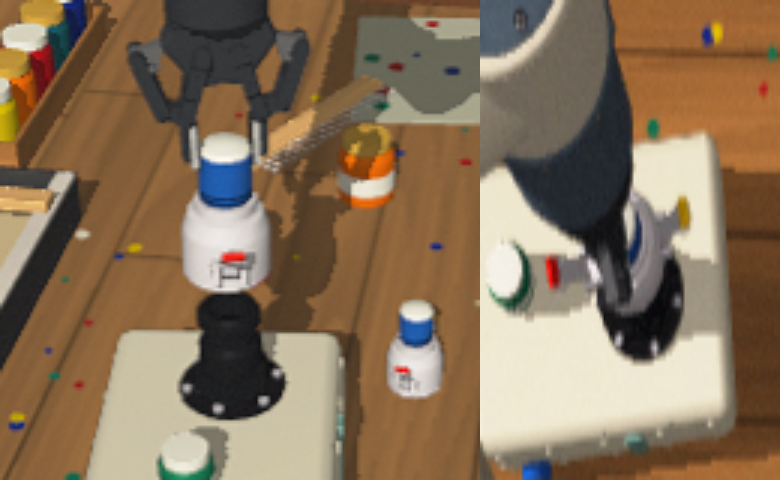

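```bash
python3 - <<'E'
from h import *
ps,ds=load('s3');pt,dt=load('t3')
hs=cv2.cvtColor(ps,cv2.COLOR_RGB2HSV); 
# side: depth-based segmentation per row
for v in range(160,250,4):
    r=range(215,275); d=ds[v,215:275]; P=pts('side',np.arange(215,275),np.full(60,v),d)
    k=(d>0)&(abs(P[:,0]-574)<48)&(abs(P[:,1]-195)<45)&(P[:,2]>128)
    if k.sum()>5:
        q=P[k]; u=np.arange(215,275)[k]; print(v,u.min(),u.max(),'xmid',((q[:,0].min()+q[:,0].max())/2).round(1),'w',(q[:,0].max()-q[:,0].min()).round(),'z',q[:,2].mean().round(), 'ymax',q[:,1].max().round(1))
for n,p,d,box in(('top',pt,dt,(185,235,150,215)),('side',ps,ds,(215,275,170,240))):
    v,u=np.mgrid[box[2]:box[3],box[0]:box[1]] if 0 else np.mgrid[box[2]:box[3],box[0]:box[1]+20]
    u=u.ravel();v=v.ravel();P=pts(n,u,v,d[v,u]);c=p[v,u].astype(int)
    for nm,mm in(('red',(c[:,0]>120)&(c[:,1]<70)&(c[:,2]<70)),('yel',(c[:,0]>110)&(c[:,1]>80)&(c[:,2]<60))):
        mm&=(P[:,2]>250)&(P[:,2]<330)
        if mm.any(): print(n,nm,mm.sum(),P[mm].mean(0).round(1),P[mm].min(0).round(),P[mm].max(0).round())
# neck in same pictures, top view
v,u=np.mgrid[170:212,212:256]; u=u.ravel();v=v.ravel();P=pts('top',u,v,dt[v,u]);k=(P[:,2]>193)&(P[:,2]<206);print('neck vis top',k.sum())
E
```

```text
160 222 258 xmid 579.9 w 77.0 z 378.0 ymax 215.2
164 230 258 xmid 572.8 w 62.0 z 360.0 ymax 204.9
168 230 258 xmid 573.0 w 61.0 z 353.0 ymax 207.6
172 230 256 xmid 575.1 w 57.0 z 347.0 ymax 208.1
176 234 253 xmid 574.5 w 41.0 z 337.0 ymax 210.5
180 236 253 xmid 573.6 w 38.0 z 327.0 ymax 208.8
184 235 254 xmid 576.3 w 43.0 z 315.0 ymax 212.9
188 232 256 xmid 578.3 w 57.0 z 303.0 ymax 209.5
192 231 258 xmid 575.5 w 63.0 z 295.0 ymax 216.0
196 230 259 xmid 575.3 w 68.0 z 287.0 ymax 219.8
200 230 259 xmid 575.9 w 68.0 z 278.0 ymax 223.9
204 231 259 xmid 574.5 w 63.0 z 267.0 ymax 224.1
208 231 259 xmid 574.9 w 63.0 z 258.0 ymax 239.2
212 232 257 xmid 574.4 w 60.0 z 248.0 ymax 234.9
216 239 250 xmid 572.0 w 25.0 z 238.0 ymax 223.6
220 237 255 xmid 576.6 w 43.0 z 195.0 ymax 189.6
224 235 256 xmid 575.6 w 50.0 z 189.0 ymax 206.8
228 236 255 xmid 574.7 w 46.0 z 196.0 ymax 217.7
232 236 256 xmid 576.4 w 51.0 z 181.0 ymax 218.2
236 236 256 xmid 575.5 w 49.0 z 169.0 ymax 214.0
240 235 258 xmid 577.2 w 56.0 z 157.0 ymax 218.0
244 235 258 xmid 574.9 w 54.0 z 145.0 ymax 218.2
248 233 257 xmid 577.2 w 60.0 z 137.0 ymax 223.3
top red 21 [555.2 249.  293.8] [548. 243. 289.] [563. 255. 301.]
top yel 17 [592.  128.5 298.4] [585. 124. 294.] [600. 133. 302.]
side red 15 [555.3 250.9 289.1] [548. 220. 268.] [563. 258. 294.]
neck vis top 1
```

```bash
python3 - <<'E'
from h import *
p,R=ob()
print(rel(p,R,[574.2,189.5,270],rpy(180,0,-72)))
E
```

```text
t 5.9 p [573.8 189.3 311. ] o [ 1.7962e+02  1.0000e-01 -7.2110e+01] f [ 0.1 -0.3 -5.4] g 0.462 j [  33.   22.   31.   -0. -100.  -15.]
[-0.01, -0.07, 4.1, 0.4, 0.1, -0.1]
```

{"op": "send_rows", "data": {"rows": [[[0,0,1,0.3,0,0,0.3],[0,0,2,0.3,0,0,0.3],[0,0,3,0.3,0,0,0.3],[0,0,3.6,0.3,0,0,0.3],[0,0,4.1,0.3,0,0,0.3],[0,0,4.1,0.3,0,0,0.3],[0,0,4.1,0.3,0,0,0.3]]]}}

```text
time: 6.6
tcp_pos: [574.1, 189.4, 271.3]
orientation: [-179.9, 0.1, -72.0]
ft_force: [-0.1, 0.4, -4.5]
grip_width: 0.463
```

{"op": "send_rows", "data": {"rows": [[[0,0,0.2,0,0,0,0.3],[0,0,0.4,0,0,0,0.3],[0,0,0.6,0,0,0,0.3],[0,0,0.8,0,0,0,0.3],[0,0,1.0,0,0,0,0.3],[0,0,1.0,0,0,0,0.3]]]}}

```text
time: 7.2
tcp_pos: [573.8, 189.5, 260.5]
orientation: [180.0, 0.1, -72.0]
ft_force: [-0.9, 0.7, -5.2]
grip_width: 0.46
```

{"op": "send_rows", "data": {"rows": [[[0,0,0.3,0,0,0,0.3],[0,0,0.6,0,0,0,0.3],[0,0,0.9,0,0,0,0.3],[0,0,1.2,0,0,0,0.3],[0,0,1.5,0,0,0,0.3],[0,0,1.7,0,0,0,0.3],[0,0,1.7,0,0,0,0.3]]]}}

```text
time: 7.9
tcp_pos: [573.9, 189.6, 243.5]
orientation: [180.0, 0.1, -72.0]
ft_force: [-0.4, 1.4, -5.8]
grip_width: 0.458
```

{"op": "send_rows", "data": {"rows": [[[0,0,0.1,0,0,0,0.3],[0,0,0.2,0,0,0,0.3],[0,0,0.3,0,0,0,0.3],[0,0,0.3,0,0,0,0.3]]]}}

```text
time: 8.3
tcp_pos: [574.0, 189.5, 240.9]
orientation: [-180.0, 0.1, -72.0]
ft_force: [0.4, 1.4, -4.8]
grip_width: 0.461
```

{"op": "send_rows", "data": {"rows": [[[0,0,0.1,0,0,0,0.3],[0,0,0.2,0,0,0,0.3],[0,0,0.3,0,0,0,0.3],[0,0,0.3,0,0,0,0.3]]]}}

```text
time: 8.7
tcp_pos: [573.8, 189.5, 237.8]
orientation: [180.0, 0.1, -72.0]
ft_force: [-0.7, 1.3, -4.3]
grip_width: 0.459
```

{"op": "send_rows", "data": {"rows": [[[0,0,0.1,0,0,0,0.3],[0,0,0.2,0,0,0,0.3],[0,0,0.2,0,0,0,0.3]]]}}

```text
time: 9.0
tcp_pos: [574.1, 189.2, 237.0]
orientation: [-179.9, 0.1, -72.0]
ft_force: [-2.6, -0.1, 2.2]
grip_width: 0.455
```

{"op": "send_rows", "data": {"rows": [[[0,0,0.1,0,0,0,0.3],[0,0,0.2,0,0,0,0.3],[0,0,0.2,0,0,0,0.3]]]}}

```text
time: 9.3
tcp_pos: [574.5, 189.0, 236.1]
orientation: [-179.8, 0.1, -72.0]
ft_force: [-3.7, -0.9, 6.0]
grip_width: 0.459
```

{"op": "send_rows", "data": {"rows": [[[0,0,0.1,0,0,0,0.3],[0,0,0.15,0,0,0,0.3],[0,0,0.15,0,0,0,0.3]]]}}

```text
time: 9.6
tcp_pos: [574.8, 188.7, 235.6]
orientation: [-179.7, 0.0, -72.0]
ft_force: [-3.5, -0.7, 10.3]
grip_width: 0.461
```

{"op": "send_rows", "data": {"rows": [[[0,0,0.1,0,0,0,0.3],[0,0,0.15,0,0,0,0.3],[0,0,0.15,0,0,0,0.3]]]}}

```text
time: 9.9
tcp_pos: [574.8, 189.0, 233.9]
orientation: [-179.7, 0.0, -72.0]
ft_force: [-3.5, -0.1, 6.9]
grip_width: 0.455
```

{"op": "send_rows", "data": {"rows": [[[0,0,0.1,0,0,0,0.3],[0,0,0.15,0,0,0,0.3],[0,0,0.15,0,0,0,0.3]]]}}

```text
time: 10.2
tcp_pos: [574.6, 189.4, 231.7]
orientation: [-179.8, 0.1, -72.0]
ft_force: [-3.2, 1.1, 5.4]
grip_width: 0.46
```

{"op": "send_rows", "data": {"rows": [[[0,0,0.1,0,0,0,0.3],[0,0,0.1,0,0,0,0.3],[0,0,0.1,0,0,0,0.3]]]}}

```text
time: 10.5
tcp_pos: [574.6, 189.5, 230.5]
orientation: [-179.8, 0.1, -72.0]
ft_force: [-2.5, 0.1, 6.6]
grip_width: 0.461
```

{"op": "send_rows", "data": {"rows": [[[0,0,0.1,0,0,0,0.3],[0,0,0.1,0,0,0,0.3],[0,0,0.1,0,0,0,0.3]]]}}

```text
time: 10.8
tcp_pos: [574.7, 189.7, 230.2]
orientation: [-179.7, 0.1, -72.0]
ft_force: [-3.1, 0.3, 8.9]
grip_width: 0.456
```

{"op": "send_rows", "data": {"rows": [[[0,0,0.1,0,0,0,0.3],[0,0,0.1,0,0,0,0.3],[0,0,0.1,0,0,0,0.3]]]}}

```text
time: 11.1
tcp_pos: [574.7, 189.7, 230.1]
orientation: [-179.7, 0.1, -72.0]
ft_force: [-4.3, 1.6, 12.3]
grip_width: 0.465
```

{"op": "send_rows", "data": {"rows": [[[0,0,0.1,0,0,0,0.3],[0,0,0.1,0,0,0,0.3],[0,0,0.1,0,0,0,0.3]]]}}

```text
time: 11.4
tcp_pos: [574.9, 189.4, 229.9]
orientation: [-179.6, 0.1, -72.0]
ft_force: [-5.4, 1.4, 16.0]
grip_width: 0.462
```

Travel has stalled at TCP z = 230, where home should be about 230.8, and the push is rising against a stiff stop. I'll ease off, release, back away and look.

{"op": "send_rows", "data": {"rows": [[[0,0,0.1,0,0,0,0.3],[0,0,0.1,0,0,0,0.3],[0,0,-0.3,0,0,0,0.3],[0,0,-0.4,0,0,0,0.3],[0,0,-0.4,0,0,0,0.7],[0,0,-0.4,0,0,0,0.7],[0,0,-0.4,0,0,0,0.7],[0,0,-0.4,0,0,0,0.7],[0,0,-0.4,0,0,0,0.7]]]}}

```text
time: 12.3
tcp_pos: [574.1, 189.4, 229.4]
orientation: [-180.0, 0.1, -72.0]
ft_force: [0.2, -0.1, -0.1]
grip_width: 0.696
```

{"op": "send_rows", "data": {"rows": [[[0,0,-1,0,0,0,0.7],[0,0,-3,0,0,0,0.7],[0,0,-6,0,0,0,0.7],[0,0,-9,0,0,0,0.5],[0,0,-9,0,0,0,0],[0,0,-9,0,0,0,0],[0,0,-9,0,0,0,0],[0,0,-9,0,0,0,0]]]}}

```text
time: 13.1
tcp_pos: [573.6, 189.2, 318.5]
orientation: [179.9, 0.1, -72.0]
ft_force: [-0.6, -0.6, 0.2]
grip_width: 0.003
```

```bash
python3 - <<'E'
from h import *
p,R=ob()
snap('side','s4');snap('top','t4')
ps,ds=load('s4');pt,dt=load('t4')
cv2.imwrite('pics/s4c.png',np.hstack([cv2.resize(ps[130:290,170:330],(480,480)),cv2.resize(pt[130:230,180:280],(320,480))])[:,:,::-1])
v,u=np.mgrid[185:262,205:290];u=u.ravel();v=v.ravel();P=pts('side',u,v,ds[v,u]);c=ps[v,u].astype(int)
w=(c.min(1)>160)&(P[:,2]>255)&(P[:,2]<300); print('cap',w.sum(),P[w].mean(0).round(1),P[w].max(0).round(1))
for nm,mm in(('red',(c[:,0]>120)&(c[:,1]<70)&(c[:,2]<70)),):
    mm&=(P[:,2]>190)&(P[:,2]<240);print('side',nm,mm.sum(),P[mm].mean(0).round(1))
v,u=np.mgrid[150:215,185:255];u=u.ravel();v=v.ravel();P=pts('top',u,v,dt[v,u]);c=pt[v,u].astype(int)
for nm,mm in(('red',(c[:,0]>120)&(c[:,1]<70)&(c[:,2]<70)),('yel',(c[:,0]>110)&(c[:,1]>80)&(c[:,2]<60))):
    mm&=(P[:,2]>190)&(P[:,2]<240);print('top',nm,mm.sum(),P[mm].mean(0).round(1))
E
```

```text
t 13.1 p [573.6 189.2 318.5] o [ 1.7991e+02  8.0000e-02 -7.1990e+01] f [-0.6 -0.6  0.2] g 0.003 j [  33.   21.   32.   -0. -100.  -15.]
cap 118 [572.7 196.2 271.4] [591.5 208.9 277.4]
side red 14 [556.7 255.4 213.3]
top red 17 [555.9 250.6 215.2]
top yel 17 [591.6 130.5 217. ]
```

View pics/s4c.png

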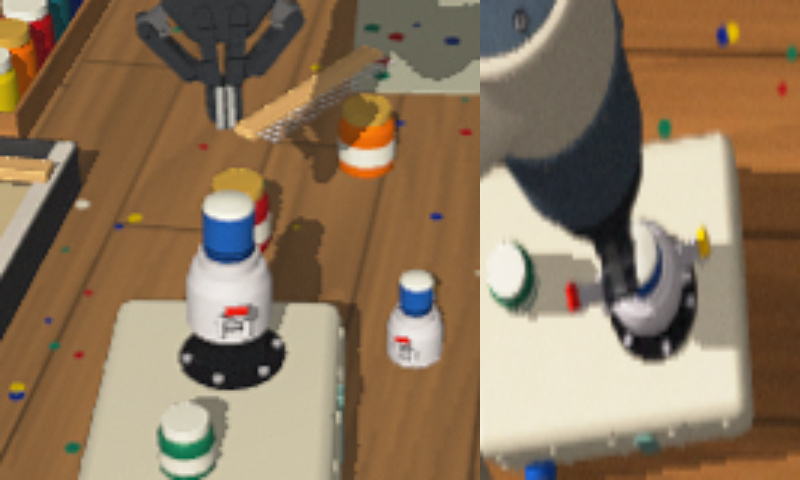

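The coupling is seated upright with its cap at about z = 273. The red arm points towards the small green jar, so I'll check that clearance before planning the arm presses.

```bash
python3 - <<'E'
from h import *
pt,dt=load('t4'); ps,ds=load('s4')
w=pt.min(2)>170; 
v,u=np.mgrid[170:205,175:203];u=u.ravel();v=v.ravel();P=pts('top',u,v,dt[v,u]);k=(P[:,2]>152)&(P[:,2]<175);print('jar top view',k.sum(),P[k].mean(0).round(1),P[k].min(0).round(1),P[k].max(0).round(1))
v,u=np.mgrid[255:300,215:250];u=u.ravel();v=v.ravel();P=pts('side',u,v,ds[v,u]);k=(P[:,2]>155)&(P[:,2]<175);print('jar side',k.sum(),P[k].mean(0).round(1),P[k].min(0).round(1),P[k].max(0).round(1))
A=np.array([574.2,190]); d=np.array([np.cos(np.radians(107)),np.sin(np.radians(107))]);J=P[k].mean(0)[:2]-A
print('jar along arm',J@d,'across',J@[d[1],-d[0]])
E
```

```text
jar top view 129 [580.6 325.1 162.5] [563.  306.3 152.1] [600.  344.5 171.9]
jar side 178 [582.3 331.5 162.6] [565.5 308.3 155.2] [600.7 346.4 168.8]
jar along arm 132.91847119254703 across 49.15549194219539
```

The jar is over 100 mm away, so it's clear. Planning the yellow arm's arc: tip path in the arm's plane, with the tool tilting outward to 20°.

```bash
cat > plan.py <<'E'
from h import *
A=np.array([574.2,190.,155.]); D=np.radians(107); dr=np.array([np.cos(D),np.sin(D),0])
H=np.array([31.7,21.2])
def pose(th,sgn,lead=0.):   # sgn +1 red, -1 yellow; th arm elevation, deg; lead: mm pressed beyond the face
    t=np.interp(-th,[-40,10],[0,20]); T,t_=np.radians(th),np.radians(t)
    n=np.array([-np.sin(T),np.cos(T)]); a=np.array([np.cos(T),np.sin(T)]); e=np.array([np.cos(t_),-np.sin(t_)])
    F=lambda s:H+s*a+4*n
    w=np.interp(-th,[t,t+30],[0,1])
    q=(1-w)*(F(52)-3*e)+w*(F(41)+11*e)-lead*n
    return A+sgn*q[0]*dr+[0,0,q[1]], rpy(180,0,-72)*Ro.from_euler('y',sgn*t,degrees=True)
def show(P):
    p0,R0=P[0]
    for p,R in P[1:]: print(rel(p0,R0,p,R)+[0], p.round(0))
E
python3 - <<'E'
from plan import *
p,R=ob()
s=pose(55,-1,-25); print('hover');show([(p,R),s,pose(55,-1,-5)])
leads=lambda t:np.interp(-t,[-55,-30,0,60,80],[-1,2,3,4,4])
prev=(s)
s0=pose(55,-1,-5)
L=[pose(t,-1,leads(t)) for t in range(52,-82,-4)]
for i in range(0,len(L),9): print('call');show([s0]+L[i:i+9]); s0=L[min(i+8,len(L)-1)]
E
```

```text
t 13.2 p [573.7 189.2 318.7] o [ 1.7994e+02  8.0000e-02 -7.1990e+01] f [0.3 0.8 0.1] g -0.001 j [  33.   21.   32.   -0. -100.  -15.]
hover
[3.43, -0.02, 8.33, 0.1, 0.1, 0.0, 0] [584. 157. 235.]
[5.07, 0.01, 9.47, 0.1, 0.1, 0.0, 0] [589. 141. 224.]
call
[0.59, 0.01, 0.39, 0.0, 0.0, 0.0, 0] [591. 135. 220.]
[0.92, 0.02, 0.63, 0.0, 0.0, 0.0, 0] [592. 132. 218.]
[1.24, 0.02, 0.9, 0.0, 0.0, 0.0, 0] [593. 129. 215.]
[1.53, 0.03, 1.19, 0.0, 0.0, 0.0, 0] [594. 126. 212.]
[1.8, 0.03, 1.49, -0.0, -1.6, -0.0, 0] [594. 124. 209.]
[2.05, 0.04, 1.81, 0.0, -3.2, -0.0, 0] [595. 122. 206.]
[2.26, 0.04, 2.14, 0.0, -4.8, -0.0, 0] [596. 120. 203.]
[2.43, 0.04, 2.46, 0.0, -6.4, 0.0, 0] [596. 118. 199.]
[2.59, 0.05, 2.8, 0.0, -8.0, -0.0, 0] [597. 116. 196.]
call
[0.18, 0.0, 0.32, -0.0, -1.6, -0.0, 0] [597. 115. 193.]
[0.33, 0.0, 0.66, -0.0, -3.2, -0.0, 0] [597. 114. 189.]
[0.45, 0.01, 1.01, -0.0, -4.8, -0.0, 0] [598. 113. 185.]
[0.55, 0.01, 1.36, -0.0, -6.4, -0.0, 0] [598. 113. 182.]
[0.63, 0.01, 1.72, -0.0, -8.0, 0.0, 0] [598. 113. 178.]
[0.67, 0.01, 2.08, -0.0, -9.6, 0.0, 0] [598. 113. 174.]
[0.69, 0.0
[... 354 characters left out ...]
.0, 0.0, 0] [596. 119. 150.]
[0.01, -0.01, 1.67, 0.0, 0.0, 0.0, 0] [596. 120. 148.]
[-0.04, -0.01, 1.93, 0.0, 0.0, 0.0, 0] [595. 121. 146.]
[-0.1, -0.01, 2.17, 0.0, 0.0, 0.0, 0] [595. 122. 144.]
[-0.18, -0.02, 2.38, 0.0, 0.0, 0.0, 0] [594. 124. 142.]
[-0.3, -0.02, 2.6, 0.0, 0.0, 0.0, 0] [594. 126. 140.]
call
[-0.16, -0.0, 0.24, 0.0, 0.0, 0.0, 0] [593. 128. 138.]
[-0.34, -0.01, 0.47, 0.0, 0.0, 0.0, 0] [592. 130. 137.]
[-0.53, -0.01, 0.69, 0.0, 0.0, 0.0, 0] [592. 133. 136.]
[-0.74, -0.02, 0.89, 0.0, 0.0, 0.0, 0] [591. 135. 134.]
[-0.96, -0.02, 1.07, 0.0, 0.0, 0.0, 0] [590. 138. 133.]
[-1.19, -0.03, 1.24, 0.0, 0.0, 0.0, 0] [589. 140. 133.]
[-1.43, -0.03, 1.39, 0.0, 0.0, 0.0, 0] [589. 143. 132.]
```

{"op": "send_rows", "data": {"rows": [[[3,0,0,0,0,0,0],[5.4,0,0,0,0,0,0],[5.4,0,3,0,0,0,0],[5.4,0,6,0,0,0,0],[5.4,0,8,0,0,0,0],[5.1,0,9.2,0,0,0,0],[5.1,0,9.4,0,0,0,0],[5.1,0,9.4,0,0,0,0]]]}}

```text
time: 14.0
tcp_pos: [590.0, 141.1, 226.0]
orientation: [-179.9, 0.1, -72.0]
ft_force: [1.0, 0.9, 0.4]
grip_width: 0.003
```

{"op": "send_rows", "data": {"rows": [[[0.6,0,0.4,0,0,0,0],[0.9,0,0.6,0,0,0,0],[1.2,0,0.9,0,0,0,0],[1.5,0,1.2,0,0,0,0]]]}}

```text
time: 14.4
tcp_pos: [594.6, 126.4, 213.4]
orientation: [-179.9, 0.1, -72.0]
ft_force: [-0.2, 0.1, -0.4]
grip_width: -0.002
```

```bash
python3 - <<'E'
from h import *
ob(); snap('side','s5');snap('top','t5')
ps,ds=load('s5');pt,dt=load('t5')
cv2.imwrite('pics/s5c.png',np.hstack([cv2.resize(ps[120:280,170:330],(480,480)),cv2.resize(pt[130:230,190:290],(320,480))])[:,:,::-1])
E
```

```text
t 14.4 p [594.6 126.4 213.4] o [-1.7995e+02  1.0000e-01 -7.2010e+01] f [-0.2  0.1 -0.4] g -0.002 j [ 27.  21.  16.  -0. -85.  -9.]
```

View pics/s5c.png

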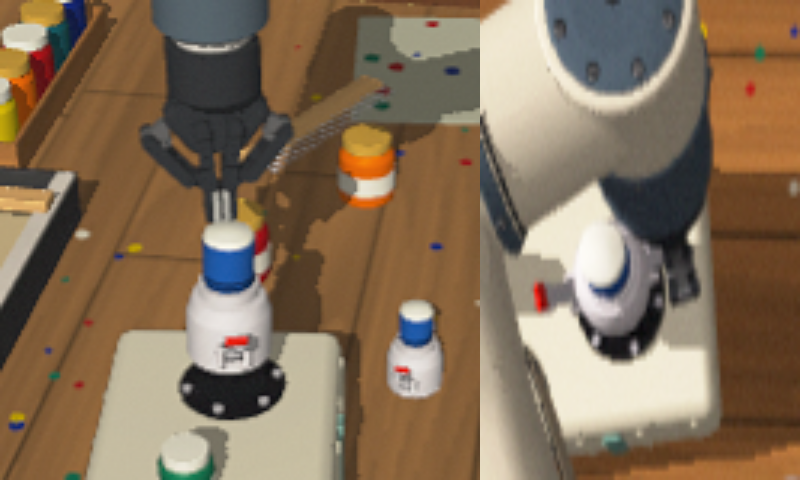

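The fingertips cover the yellow arm at crop (685,280) and hide it. I'll continue in small steps, watching the force.

{"op": "send_rows", "data": {"rows": [[[0.3,0,0.3,0,-1.6,0,0],[0.5,0,0.6,0,-3.2,0,0],[0.7,0,0.9,0,-4.8,0,0]]]}}

```text
time: 14.8
tcp_pos: [596.7, 119.8, 204.2]
orientation: [-180.0, 5.0, -72.0]
ft_force: [0.4, -0.5, -0.1]
grip_width: -0.0
```

```bash
python3 - <<'E'
from h import *
ob(); snap('top','t6');snap('side','s6')
for n,f in(('top','t6'),('side','s6')):
    p,d=load(f)
    v,u=np.mgrid[130:280,180:300];u=u.ravel();v=v.ravel();P=pts(n,u,v,d[v,u]);c=p[v,u].astype(int)
    mm=(c[:,0]>90)&(c[:,1]>70)&(c[:,2]<50)&(P[:,2]>120)&(P[:,2]<260); print(n,mm.sum(),P[mm].mean(0).round(1) if mm.any() else '')
    q=(P[:,0]-594)**2+(P[:,1]-125)**2<40**2; q&=(P[:,2]>125)&(P[:,2]<240); 
    for i in np.argsort(P[q][:,2])[::12]: print(P[q][i].round(0),c[q][i])
E
```

```text
t 14.8 p [596.7 119.8 204.2] o [-179.95    5.05  -72.  ] f [ 0.4 -0.5 -0.1] g -0.0 j [ 23.  22.  18.  -5. -85.  -4.]
top 11 [590.3 130.  217.3]
[579. 146. 125.] [54 50 45]
[595. 159. 186.] [146 136 139]
[598. 152. 190.] [156 146 138]
[584. 148. 197.] [114 109 110]
[571. 156. 201.] [124 116 117]
[588. 141. 206.] [114 108 111]
[572. 158. 210.] [125 117 118]
[589. 164. 214.] [143 135 138]
[589. 131. 220.] [159 115   0]
side 0 
[607. 122. 234.] [74 69 65]
```

```bash
python3 - <<'E'
from h import *
print('tcp px',proj('top',[596.7,119.8,204.2]),proj('top',[590,130,217]))
p,d=load('t6')
for v in range(174,206,2):
    u=np.arange(236,272,2); P=pts('top',u,np.full(len(u),v),d[v,u]); print(v,' '.join(f'{int(x[2]):4d}{"D" if p[v,a].max()<75 else ("Y" if p[v,a,2]<50 else "w")}' for x,a in zip(P,u)))
E
```

```text
tcp px (np.float64(253.27187645241207), np.float64(179.52669466490102)) (np.float64(249.4512240521456), np.float64(180.7489161772689))
174  118w  117w  120w  114w  419D  433D  438D  443D  446D  446D  444D  443D  438D  430D  414D    2Y   -5Y    0Y
176  119w  114w  117w  115w  116w  377D  422D  423D  430D  430D  429D  424D  419D  374D    4Y    2Y    1Y    0Y
178  213w  117w  114w  117w  115w  113w  369Y  372D  379D  375D  372D  372D  362D    0Y    0D    3Y    0Y    6Y
180  221w  214w  122w  186w  113w  205w  213Y  217Y  244D  351D  357D  349D  345D   -1Y   -3Y   -3Y    6Y    0Y
182  225w  215w  204w  186w  201w  205w  211w  218Y  286D  340D  341D  334D  339D    3w    1Y    1Y    5Y    1Y
184  239w  211w  209w  188w  196w  203w  114w  207w  282D  296D  314D  331D  330D  316D   -3Y    2Y   -2Y    3Y
186  235w  214w  210w  195w  126w  122D  116w  116w  114w  313w  316w  323D  326D  317D    5Y    3Y   -2Y    1Y
188  221w  215w  208w  195w  186w  120D  117w  116w  115w  300D  320D  322D  326w  319D  318D    0Y    1Y    5Y
190  223w  210w  202w  178w  121D  120D  112w  115w  115w  118w  323D  323D  320D  317D  318D    2Y   -4Y   -2Y
192  216w  210w  198w  169D  120D  126w  116w  115w  119w  115w  322w  312w  112w   94w    0Y    0Y    2Y    0Y
194  205w  201w  186w  119D  124D  122D  116w  114w  111w  119w  120w  114w  114w  106w    6Y   -5Y    2Y    1Y
196  199w  183w  156D  123D  122D  120D  114w  116w  117w  111w  115w  113w  110w  103w    3Y    1Y   -2Y    0Y
198  173w  145D  121D  120D  124D  119w  114w  110w  118w  117w  117w  121w  110w  106w    0Y   -3Y    0Y    5Y
200  123D  121D  121D  121D  123w  117w  112w  113w  114w  114w  114w  119w  116w  107w    1Y    0Y   -1Y    0Y
202  121D  121w  128D  121w  112w  113w  119w  111w  118w  117w  118w  116w  111w  107w   -3Y    0Y    0Y    0Y
204  122D  121w  116w  115w  116w  113w  117w  113w  116w  116w  113w  113w  109w  106w   15w    2Y    2Y    2Y
```

```bash
python3 - <<'E'
from h import *
pt,_=load('t6');ps,_=load('s6')
a=cv2.resize(pt[155:205,215:275],(480,400),interpolation=cv2.INTER_CUBIC)
b=cv2.resize(ps[150:250,210:290],(320,400),interpolation=cv2.INTER_CUBIC)
im=np.hstack([a,b]).astype(float); im=(255*(im/255)**.6).astype(np.uint8)
cv2.imwrite('pics/s6c.png',im[:,:,::-1])
E
```

```text
(no output)
```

View pics/s6c.png

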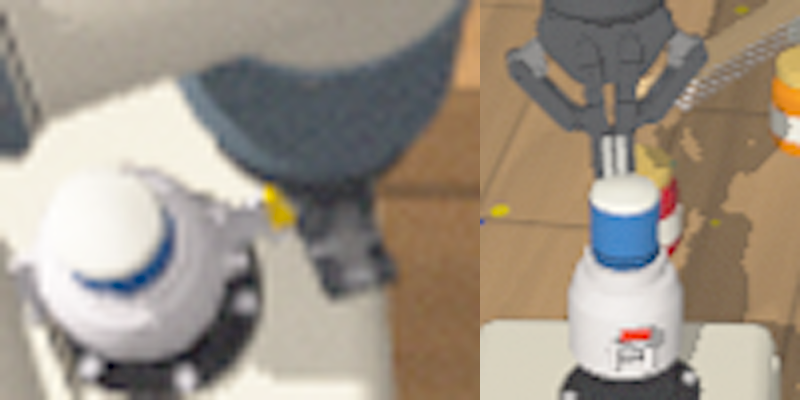

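The pad at crop (280,207) hasn't moved and the finger stands just outside it, so I missed the arm on the outer side. I'll go back up and come down nearer the axis.

```bash
sed -i 's/radians(107)/radians(106.7)/' plan.py; python3 - <<'E'
from plan import *
p,R=ob()
q=A-dr*53+[0,0,90]; show([(p,R),(q,rpy(180,0,-72))])
E
```

```text
t 14.9 p [596.8 118.8 203.9] o [179.99   4.99 -72.12] f [ 0.  -0.8 -0.3] g -0.003 j [ 23.  22.  18.  -5. -85.  -4.]
[-2.52, 0.08, -3.91, 0.0, 5.0, -0.1, 0] [589. 139. 245.]
```

{"op": "send_rows", "data": {"rows": [[[0,0,-2,0,0,0,0],[0,0,-4.2,0,2.5,0,0],[-2.5,0.1,-4.2,0,5,0,0],[-2.5,0.1,-3.9,0,5,0,0],[-2.5,0.1,-3.9,0,5,0,0]]]}}

```text
time: 15.4
tcp_pos: [588.4, 141.0, 244.8]
orientation: [180.0, -0.1, -71.9]
ft_force: [0.3, 0.2, -0.9]
grip_width: -0.003
```

{"op": "send_rows", "data": {"rows": [[[0,0,1,0,0,0,0],[0,0,1.9,0,0,0,0],[0,0,2.1,0,0,0,0],[0,0,2.1,0,0,0,0]]]}}

```text
time: 15.8
tcp_pos: [588.7, 139.6, 223.4]
orientation: [179.9, -0.1, -72.0]
ft_force: [-0.1, 0.0, 0.1]
grip_width: -0.002
```

{"op": "send_rows", "data": {"rows": [[[0,0,0.2,0,0,0,0],[0,0,0.4,0,0,0,0],[0,0,0.4,0,0,0,0]]]}}

```text
time: 16.1
tcp_pos: [588.9, 140.3, 220.2]
orientation: [-180.0, -0.1, -72.0]
ft_force: [0.4, 0.4, -0.5]
grip_width: 0.0
```

{"op": "send_rows", "data": {"rows": [[[0,0,0.2,0,0,0,0],[0,0,0.4,0,0,0,0],[0,0,0.4,0,0,0,0]]]}}

```text
time: 16.4
tcp_pos: [588.8, 140.3, 216.0]
orientation: [180.0, -0.1, -72.0]
ft_force: [0.7, -0.5, -0.2]
grip_width: -0.0
```

{"op": "send_rows", "data": {"rows": [[[0,0,0.2,0,0,0,0],[0,0,0.4,0,0,0,0],[0,0,0.4,0,0,0,0]]]}}

```text
time: 16.7
tcp_pos: [588.8, 140.3, 211.9]
orientation: [180.0, -0.1, -72.0]
ft_force: [0.0, 1.1, -0.3]
grip_width: 0.001
```

{"op": "send_rows", "data": {"rows": [[[0.2,0,0,0,0,0,0],[0.4,0,0,0,0,0,0],[0.4,0,0,0,0,0,0]]]}}

```text
time: 17.0
tcp_pos: [590.3, 136.2, 212.5]
orientation: [-180.0, -0.1, -72.0]
ft_force: [-0.5, -0.5, -0.7]
grip_width: -0.004
```

{"op": "send_rows", "data": {"rows": [[[0.2,0,0,0,0,0,0],[0.4,0,0,0,0,0,0],[0.4,0,0,0,0,0,0]]]}}

```text
time: 17.3
tcp_pos: [591.5, 132.4, 212.4]
orientation: [-180.0, -0.1, -72.0]
ft_force: [0.6, 0.5, 0.1]
grip_width: -0.006
```

```bash
python3 - <<'E'
from h import *
ob(); p,d=snap('top','t7'); snap('side','s7')
v,u=np.mgrid[130:230,180:300];u=u.ravel();v=v.ravel();P=pts('top',u,v,d[v,u]);c=p[v,u].astype(int)
mm=(c[:,0]>90)&(c[:,1]>70)&(c[:,2]<50)&(P[:,2]>120)&(P[:,2]<260); print(mm.sum(),P[mm].mean(0).round(1) if mm.any() else '',u[mm],v[mm])
E
```

```text
t 17.3 p [591.5 132.4 212.4] o [-1.7997e+02 -1.0000e-01 -7.2010e+01] f [0.6 0.5 0.1] g -0.006 j [ 27.  21.  16.   0. -85.  -9.]
0  [] []
```

```bash
python3 - <<'E'
from h import *
print(proj('side',[573.6,189.2,318.5]),proj('side',[573.6,189.2,338.5]))
print(proj('top',[591.5,132.4,212.4]),proj('side',[591.5,132.4,212.4]))
pt,_=load('t7');ps,_=load('s7')
a=cv2.resize(pt[155:205,215:275],(480,400),interpolation=cv2.INTER_CUBIC)
b=cv2.resize(ps[150:250,210:290],(320,400),interpolation=cv2.INTER_CUBIC)
im=np.hstack([a,b]).astype(float); im=(255*(im/255)**.6).astype(np.uint8)
cv2.imwrite('pics/s7c.png',im[:,:,::-1])
p,d=load('t7')
for v in range(166,200,2):
    u=np.arange(226,272,2); P=pts('top',u,np.full(len(u),v),d[v,u]); print(v,' '.join(f'{int(x[2]):4d}{"D" if p[v,a].max()<75 else ("Y" if p[v,a,2]<50 else "w")}' for x,a in zip(P,u)))
E
```

```text
(np.float64(244.95811844846477), np.float64(179.93768871283763)) (np.float64(244.61102286554046), np.float64(172.48062546061468))
(np.float64(248.7967086150776), np.float64(180.57095576840737)) (np.float64(244.31768170548088), np.float64(204.02484182224345))
166  603w  597w  590w  574w  574w  574w  569w  569w  563w  554D  552D  547D  520D  506D  493D  472D  445D   46w    1Y    0Y    2Y    6Y    0Y
168  556D  556D  557w  559w  561w  556w  556w  553D  554D  551D  535D  514D  506D  494D  480D  459D  435D   61w    0Y    2Y    2Y    0Y    7Y
170  503D  518D  550D  550D  553D  550D  550D  545D  531D  520D  512D  503D  490D  479D  460D  444D  114w   79w    3Y    1Y    1Y   -2Y   -1Y
172  468w  491D  505D  511D  514D  516D  516D  511D  508D  502D  497D  489D  477D  466D  451D  433D  115w   95w    0Y    0Y   -5Y    0Y    0Y
174  114w  458w  479D  486D  493D  496D  495D  494D  491D  484D  479D  471D  464D  449D  435D  379D  111w  103w    8Y    2Y    3Y    1Y    0Y
176  271w  273w  448w  461D  469D  474D  478D  474D  472D  469D  460D  457D  449D  434D  385D  111w  115w  104w    3Y    1Y    0Y  
[... 872 characters left out ...]
  262w  261w  244w  232w  227w  214w  203w  183w  121D  327D  330D  334D  333w  328D  118w  113w  111w   73w   -1Y   -2Y   -1Y   -1Y
192  225w  221w  224w  222w  218w  213w  211w  201w  166D  123D  121w  328D  331w  329D  328D  110w  110w  114w   95w    0Y    4Y    0Y    0Y
194  214w  212w  211w  213w  215w  208w  198w  183w  124D  121D  120D  331D  328w  116w  113w  111w  115w  113w  106w    1Y   -4Y    3Y   -1Y
196  200w  208w  211w  208w  204w  200w  182w  157D  123D  124D  120D  114w  115w  116w  118w  113w  119w  106w  106w    2Y    7Y    1Y 1354Y
198  176w  196w  197w  194w  187w  175w  145D  125D  123D  122D  113w  112w  116w  116w  114w  116w  117w  112w  109w    2Y    3Y    0Y   -2Y
```

View pics/s7c.png

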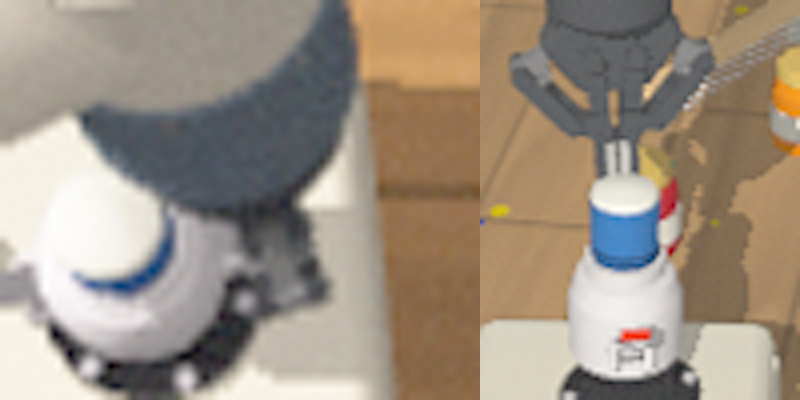

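Projecting the TCP into the earlier side view puts it about 7 px below the visible tips of the shut fingers. The real tips seem to lie some 15–20 mm behind the stated TCP, which explains the miss. Measuring that now.

```bash
python3 - <<'E'
from h import *
p,d=load('s4'); T=np.array([573.6,189.2,318.5])
for v in range(160,184):
    u=np.arange(236,256); P=pts('side',u,np.full(20,v),d[v,u]); k=(abs(P[:,1]-189)<30)&(P[:,2]>300)
    if k.any(): print(v,u[k].min(),u[k].max(),P[k].mean(0).round(1),'z',P[k][:,2].min().round(1))
for n,f,T in(('s3','s3',None),):
    p,d=load('s3')
    for v in range(164,182,2):
        u=np.r_[226:236,252:262]; P=pts('side',u,np.full(len(u),v),d[v,u]); k=(abs(P[:,1]-189)<30)&(P[:,2]>290)
        if k.any(): print('grip',v,u[k],P[k][:,1:].mean(0).round(1))
E
```

```text
160 238 250 [571.6 198.1 376.1] z 373.8
161 238 250 [571.7 197.9 373.5] z 371.1
162 238 250 [571.6 198.7 371.4] z 367.1
163 238 250 [572.1 197.3 368. ] z 365.2
164 238 250 [572.3 196.9 365.1] z 361.2
165 238 250 [572.1 198.1 363.2] z 359.0
166 239 250 [571.1 197.9 360.6] z 357.6
167 239 250 [571.2 198.1 358.2] z 355.3
168 239 250 [571.1 198.8 355.9] z 353.3
169 239 249 [572.4 198.6 353.1] z 351.0
170 240 247 [573.8 198.1 350.1] z 348.2
171 242 247 [571.3 199.4 348.4] z 346.2
172 242 247 [571.4 199.6 345.9] z 344.6
grip 164 [230 231 232 233 234 235 252 253 254 255 256 257 258] [195.4 364.4]
grip 166 [230 231 232 233 234 235 253 254 255 256 257 258] [198.6 360.9]
grip 168 [230 231 232 233 234 235 252 253 254 255 256 257 258] [196.3 354.5]
grip 170 [230 231 232 233 234 235 252 253 254 255 256 257 258] [197.4 349.9]
grip 172 [230 231 232 233 234 235 252 253 254 255 256] [199.4 345.3]
grip 174 [233 234 235 252 253 254 255 256] [196.2 339. ]
grip 176 [234 252 253] [196.6 333.9]
grip 178 [252 253] [192.5 327.4]
grip 180 [252 253] [192.4 321.9]
```

The shut fingertips are about 25 mm short of the TCP. I'll put that offset in the plan and find contact by force.

```bash
sed -i 's/^    return A+sgn.*/    R=rpy(180,0,-72)*Ro.from_euler("y",sgn*t,degrees=True)\n    return A+sgn*q[0]*dr+[0,0,q[1]]+R.apply([0,0,OFF]), R/; s/^H=/OFF=25.\nH=/' plan.py; python3 - <<'E'
from plan import *
p,R=ob()
s0=pose(55,-1,0); s0=(s0[0]+[0,0,5],s0[1]); print('over pad +5mm');show([(p,R),s0])
E
```

```text
t 17.4 p [591.4 132.6 212.4] o [-1.7997e+02 -1.0000e-01 -7.2000e+01] f [-0.2 -0.8 -0.5] g -0.001 j [ 27.  21.  16.   0. -85.  -9.]
over pad +5mm
[-0.47, -0.01, 1.13, -0.0, -0.1, 0.0, 0] [590. 137. 201.]
```

{"op": "send_rows", "data": {"rows": [[[-0.5,0,0.4,0,0,0,0],[-0.5,0,0.8,0,0,0,0],[-0.5,0,1.1,0,0,0,0],[-0.5,0,1.1,0,0,0,0]]]}}

```text
time: 17.8
tcp_pos: [589.5, 137.4, 200.5]
orientation: [179.9, -0.1, -72.0]
ft_force: [0.1, -0.5, -0.3]
grip_width: -0.002
```

{"op": "send_rows", "data": {"rows": [[[0,0,0.3,0,0,0,0],[0,0,0.5,0,0,0,0],[0,0,0.5,0,0,0,0]]]}}

```text
time: 18.1
tcp_pos: [589.7, 137.3, 196.0]
orientation: [180.0, -0.1, -72.0]
ft_force: [0.0, -0.3, 0.5]
grip_width: -0.0
```

{"op": "send_rows", "data": {"rows": [[[0,0,0.2,0,0,0,0],[0,0,0.3,0,0,0,0],[0,0,0.3,0,0,0,0]]]}}

```text
time: 18.4
tcp_pos: [590.2, 137.4, 193.9]
orientation: [-179.9, -0.1, -72.0]
ft_force: [0.2, 0.1, 2.3]
grip_width: -0.001
```

Contact at TCP z ≈ 195, so the offset is about 26 mm. Now the arc.

```bash
sed -i 's/OFF=25./OFF=26./' plan.py; cat >> plan.py <<'E'
leads=lambda t:np.interp(-t,[-55,-30,0,60,80],[1,2.5,3,4,4])
def calls(s0,sgn,th0):
    L=[pose(t,sgn,leads(t)) for t in range(th0,-82,-4)]
    for i in range(0,len(L),9): print('call');show([s0]+L[i:i+9]); s0=L[min(i+8,len(L)-1)]
E
python3 - <<'E'
from plan import *
calls((np.array([589.6,137.3,193.]),rpy(180,0,-72)),-1,50)
E
```

```text
call
[0.52, -0.03, 0.12, 0.0, 0.0, 0.0, 0] [591. 132. 192.]
[0.82, -0.02, 0.37, 0.0, 0.0, 0.0, 0] [592. 130. 189.]
[1.1, -0.01, 0.64, 0.0, 0.0, 0.0, 0] [593. 127. 187.]
[1.32, -0.01, 0.92, 0.0, -0.8, -0.0, 0] [594. 125. 184.]
[1.49, -0.0, 1.21, 0.0, -2.4, -0.0, 0] [594. 123. 181.]
[1.63, 0.0, 1.52, 0.0, -4.0, -0.0, 0] [595. 122. 178.]
[1.74, 0.01, 1.83, 0.0, -5.6, -0.0, 0] [595. 121. 175.]
[1.83, 0.01, 2.15, 0.0, -7.2, -0.0, 0] [595. 120. 172.]
[1.89, 0.01, 2.47, 0.0, -8.8, -0.0, 0] [595. 119. 168.]
call
[0.09, 0.0, 0.32, 0.0, -1.6, -0.0, 0] [595. 119. 165.]
[0.16, 0.0, 0.65, 0.0, -3.2, 0.0, 0] [595. 119. 162.]
[0.2, 0.01, 0.99, 0.0, -4.8, -0.0, 0] [595. 119. 158.]
[0.22, 0.01, 1.34, 0.0, -6.4, -0.0, 0] [595. 119. 155.]
[0.21, 0.01, 1.68, -0.0, -8.0, -0.0, 0] [595. 120. 151.]
[0.18, 0.01, 2.03, 0.0, -9.6, 0.0, 0] [595. 121. 148.]
[0.12, 0.01, 2.38, 0.0, -11.2, -0.0, 0] [595. 122. 145.]
[0.1, 0.0, 2.75, 0.0, -11.2, -0.0, 0] [594. 122. 141.]
[0.06, 0.0, 3.12, 0.0, -11.2, -0.0, 0] [594. 123. 137.]
call
[0.02, -0.0, 0.37, 0.0, 0.0, 0.0, 0] [594. 124. 134.]
[0.04, -0.0, 0.72, 0.0, 0.0, 0.0, 0] [593. 125. 131.]
[0.04, -0.01, 1.04, 0.0, 0.0, 0.0, 0] [593. 126. 127.]
[0.02, -0.01, 1.34, 0.0, 0.0, 0.0, 0] [593. 127. 125.]
[-0.03, -0.01, 1.62, 0.0, 0.0, 0.0, 0] [592. 129. 122.]
[-0.08, -0.02, 1.87, 0.0, 0.0, 0.0, 0] [592. 130. 120.]
[-0.15, -0.02, 2.09, 0.0, 0.0, 0.0, 0] [592. 131. 118.]
[-0.24, -0.02, 2.29, 0.0, 0.0, 0.0, 0] [591. 133. 117.]
[-0.39, -0.03, 2.54, 0.0, 0.0, 0.0, 0] [590. 135. 115.]
call
[-0.17, -0.01, 0.24, 0.0, 0.0, 0.0, 0] [590. 137. 113.]
[-0.36, -0.01, 0.46, 0.0, 0.0, 0.0, 0] [589. 140. 112.]
[-0.56, -0.02, 0.66, 0.0, 0.0, 0.0, 0] [588. 142. 111.]
[-0.77, -0.02, 0.86, 0.0, 0.0, 0.0, 0] [588. 145. 109.]
[-0.99, -0.03, 1.03, 0.0, 0.0, 0.0, 0] [587. 147. 109.]
[-1.23, -0.04, 1.19, 0.0, 0.0, 0.0, 0] [586. 150. 108.]
```

Before the arc, I need the gripper body's real clearance above the tips, measured from the earlier side view.

```bash
python3 - <<'E'
from h import *
p,d=load('s4')
dirx=np.array([-np.cos(np.radians(-72)),-np.sin(np.radians(-72))])
for v in range(100,172,3):
    u=np.arange(205,285); P=pts('side',u,np.full(80,v),d[v,u]); k=(abs(P[:,1]-189)<60)&(abs(P[:,0]-573)<80)&(P[:,2]>320)
    if k.sum()>2:
        q=P[k]; h=(q[:,:2]-[573.6,189.2])@dirx; print(v,u[k].min(),u[k].max(),'z-tip',(q[:,2].mean()-344.5).round(),'front x max',np.percentile(h,95).round(1),'mid',h[abs(u[k]-244)<5].mean().round(1), 'width',(q[:,0].max()-q[:,0].min()).round())
E
```

```text
100 224 258 z-tip 184.0 front x max 46.8 mid 44.6 width 72.0
103 224 258 z-tip 174.0 front x max 33.4 mid 31.3 width 68.0
106 224 258 z-tip 169.0 front x max 37.4 mid 34.7 width 70.0
109 224 258 z-tip 163.0 front x max 37.9 mid 36.7 width 71.0
112 224 258 z-tip 157.0 front x max 38.7 mid 37.4 width 72.0
115 225 258 z-tip 150.0 front x max 39.2 mid 37.3 width 68.0
118 225 259 z-tip 143.0 front x max 39.5 mid 38.3 width 68.0
121 225 259 z-tip 136.0 front x max 39.6 mid 37.3 width 70.0
124 225 260 z-tip 128.0 front x max 38.7 mid 37.5 width 71.0
127 223 261 z-tip 113.0 front x max 13.6 mid 10.9 width 81.0
130 223 268 z-tip 105.0 front x max 14.9 mid 11.7 width 91.0
133 220 269 z-tip 99.0 front x max 21.8 mid 13.2 width 104.0
136 215 270 z-tip 92.0 front x max 20.2 mid 12.7 width 117.0
139 215 269 z-tip 85.0 front x max 19.3 mid 13.3 width 114.0
142 216 267 z-tip 77.0 front x max 17.9 mid 14.2 width 107.0
145 219 264 z-tip 70.0 front x max 17.5 mid 13.8 width 94.0
148 222 262 z-tip 62.0 front x max 17.6 mid 9.5 width 83.0
151 225 260 z-tip 56.0 front x max 14.6 mid 10.0 width 74.0
154 228 257 z-tip 48.0 front x max 15.2 mid 10.4 width 61.0
157 237 250 z-tip 40.0 front x max 14.6 mid 9.8 width 28.0
160 238 250 z-tip 32.0 front x max 12.4 mid 9.4 width 26.0
163 238 250 z-tip 23.0 front x max 12.0 mid 9.6 width 27.0
166 239 250 z-tip 16.0 front x max 11.8 mid 9.2 width 24.0
169 239 249 z-tip 9.0 front x max 12.7 mid 9.3 width 21.0
```

The body sits well back: it stays thin (±20 mm) up to about 115 mm above the tips. The 20° plan clears, so I'm starting the yellow arc.

{"op": "send_rows", "data": {"rows": [[[0.5,0,0.1,0,0,0,0],[0.8,0,0.4,0,0,0,0],[1.1,0,0.6,0,0,0,0],[1.3,0,0.9,0,-0.8,0,0],[1.5,0,1.2,0,-2.4,0,0]]]}}

```text
time: 18.9
tcp_pos: [594.9, 123.2, 181.5]
orientation: [-179.9, 2.4, -71.9]
ft_force: [0.2, 1.6, 4.0]
grip_width: 0.002
```

{"op": "send_rows", "data": {"rows": [[[0.15,0,0.3,0,-1.6,0,0],[0.3,0,0.6,0,-3.2,0,0],[0.4,0,0.9,0,-4.8,0,0],[0.5,0,1.2,0,-6.4,0,0]]]}}

```text
time: 19.3
tcp_pos: [596.1, 118.6, 169.0]
orientation: [-180.0, 8.8, -72.0]
ft_force: [0.7, 2.0, 4.0]
grip_width: 0.002
```

{"op": "send_rows", "data": {"rows": [[[0.1,0,0.3,0,-1.6,0,0],[0.15,0,0.65,0,-3.2,0,0],[0.2,0,1.0,0,-4.8,0,0],[0.2,0,1.35,0,-6.4,0,0],[0.2,0,1.7,0,-8.0,0,0]]]}}

```text
time: 19.8
tcp_pos: [595.9, 119.2, 151.9]
orientation: [-180.0, 16.8, -72.0]
ft_force: [2.3, 0.3, 4.3]
grip_width: 0.001
```

{"op": "send_rows", "data": {"rows": [[[-0.05,0,0.35,0,-1.6,0,0],[-0.1,0,0.7,0,-3.2,0,0],[-0.15,0,1.05,0,-3.2,0,0],[-0.2,0,1.4,0,-3.2,0,0]]]}}

```text
time: 20.2
tcp_pos: [594.3, 123.3, 138.7]
orientation: [180.0, 19.8, -72.1]
ft_force: [3.4, -5.1, 5.5]
grip_width: -0.001
```

```bash
python3 - <<'E'
from plan import *
p,R=ob(); q=p-A-R.apply([0,0,OFF]); print('tip r,z',-(q@dr),q[2])
for t in(-18,-24,-30,-36):
  x=pose(t,-1,leads(t))[0]; print(t,x.round(1))
E
```

```text
t 20.2 p [594.3 123.3 138.7] o [179.99  19.82 -72.06] f [ 3.4 -5.1  5.5] g -0.001 j [ 13.  26.  17. -20. -83.   8.]
tip r,z 78.52346708677238 8.169970957503047
-18 [594.  123.2 137.4]
-24 [593.6 124.7 132.1]
-30 [593.1 126.3 127.5]
-36 [592.6 128.1 123.4]
```

{"op": "send_rows", "data": {"rows": [[[0,0,0.35,0,0,0,0],[0.05,0,0.7,0,0,0,0],[0.05,0,1.05,0,0,0,0],[0,0,1.35,0,0,0,0]]]}}

```text
time: 20.6
tcp_pos: [592.8, 128.7, 126.8]
orientation: [-179.9, 19.9, -72.0]
ft_force: [2.7, -2.6, 7.6]
grip_width: 0.002
```

{"op": "send_rows", "data": {"rows": [[[-0.05,0,0.3,0,0,0,0],[-0.1,0,0.5,0,0,0,0],[-0.2,0,0.75,0,0,0,0],[-0.25,0,0.95,0,0,0,0]]]}}

```text
time: 21.0
tcp_pos: [590.8, 134.4, 119.0]
orientation: [-179.9, 19.9, -72.0]
ft_force: [1.4, -2.0, 8.1]
grip_width: -0.001
```

{"op": "send_rows", "data": {"rows": [[[-0.15,0,0.25,0,0,0,0],[-0.3,0,0.5,0,0,0,0],[-0.5,0,0.7,0,0,0,0]]]}}

```text
time: 21.3
tcp_pos: [588.9, 140.6, 113.7]
orientation: [-180.0, 19.9, -72.0]
ft_force: [3.4, -3.7, 5.8]
grip_width: 0.001
```

{"op": "send_rows", "data": {"rows": [[[-0.2,0,0.2,0,0,0,0],[-0.4,0,0.35,0,0,0,0],[-0.6,0,0.5,0,0,0,0]]]}}

```text
time: 21.6
tcp_pos: [586.8, 147.1, 110.8]
orientation: [-180.0, 19.8, -72.0]
ft_force: [4.1, -5.0, 4.5]
grip_width: 0.001
```

{"op": "send_rows", "data": {"rows": [[[-0.2,0,0.1,0,0,0,0],[-0.3,0,0.1,0,0,0,0],[-0.3,0,0.1,0,0,0,0]]]}}

```text
time: 21.9
tcp_pos: [585.7, 149.8, 110.2]
orientation: [180.0, 19.8, -72.0]
ft_force: [4.1, -5.1, 1.2]
grip_width: 0.002
```

```bash
python3 - <<'E'
from plan import *
p,R=ob(); q=p-A-R.apply([0,0,OFF]); print('tip r,z',-(q@dr),q[2])
for t in(-72,-76,-80): print(t,pose(t,-1,0)[0].round(1))
E
```

```text
t 21.9 p [585.7 149.8 110.2] o [179.98  19.8  -72.05] f [ 4.1 -5.1  1.2] g 0.002 j [ 16.  26.  13. -20. -79.   7.]
tip r,z 50.626398965983704 -20.346958395397973
-72 [588.3 142.4 110.2]
-76 [587.5 145.  109.2]
-80 [586.7 147.6 108.3]
```

{"op": "send_rows", "data": {"rows": [[[-0.1,0,0,0,0,0,0],[-0.2,0,0.05,0,0,0,0],[-0.2,0,0.05,0,0,0,0]]]}}

```text
time: 22.2
tcp_pos: [585.5, 150.4, 110.1]
orientation: [180.0, 19.7, -72.1]
ft_force: [5.7, -8.1, 1.0]
grip_width: -0.001
```

{"op": "send_rows", "data": {"rows": [[[-0.1,0,0,0,0,0,0],[-0.2,0,0.05,0,0,0,0],[-0.2,0,0.05,0,0,0,0]]]}}

```text
time: 22.5
tcp_pos: [585.4, 150.6, 110.1]
orientation: [179.9, 19.5, -72.1]
ft_force: [8.0, -12.9, -0.7]
grip_width: 0.001
```

The yellow arm is at its stop: the force rises steeply with no travel. One last nudge, then back off and rise.

{"op": "send_rows", "data": {"rows": [[[-0.15,0,0.05,0,0,0,0],[-0.15,0,0.05,0,0,0,0],[0.5,0,-0.2,0,0,0,0],[3,0,-1,0,0,0,0],[5,0,-4,0,0,0,0],[5,0,-8,0,4,0,0],[5,0,-12.5,0,12,0,0],[5,0,-17,0,20,0,0],[5,0,-20,0,20,0,0],[5,0,-20,0,20,0,0]]]}}

```text
time: 23.5
tcp_pos: [619.8, 46.3, 285.6]
orientation: [-179.8, -0.1, -71.9]
ft_force: [0.4, -0.2, -0.0]
grip_width: -0.0
```

```bash
python3 - <<'E'
from plan import *
p,R=ob(); 
pt,dt=snap('top','t8'); ps,ds=snap('side','s8')
s0=pose(55,1,0); up=(s0[0]*[1,1,0]+[0,0,290],s0[1]); s0=(s0[0]+[0,0,6],s0[1]); show([(p,R),up,s0])
v,u=np.mgrid[150:215,185:290];u=u.ravel();v=v.ravel();P=pts('top',u,v,dt[v,u]);c=pt[v,u].astype(int)
for nm,mm in(('red',(c[:,0]>120)&(c[:,1]<70)&(c[:,2]<70)),('yel',(c[:,0]>110)&(c[:,1]>80)&(c[:,2]<60))):
    mm&=(P[:,2]>117)&(P[:,2]<240);print('top',nm,mm.sum(),P[mm].mean(0).round(1))
v,u=np.mgrid[185:235,205:290];u=u.ravel();v=v.ravel();P=pts('side',u,v,ds[v,u]);c=ps[v,u].astype(int)
w=(c.min(1)>160)&(P[:,2]>255)&(P[:,2]<300)&(abs(P[:,1]-190)<40); print('cap',w.sum(),P[w].mean(0).round(1),P[w].max(0).round(1))
E
```

```text
t 23.5 p [619.8  46.3 285.6] o [-1.7977e+02 -1.0000e-01 -7.1890e+01] f [ 0.4 -0.2 -0. ] g -0.0 j [ 19.  23.  29.   0. -96.  -1.]
[-20.59, -0.27, -0.47, -0.2, -0.1, 0.1, 0] [558. 243. 290.]
[-20.61, -0.23, 8.42, -0.2, -0.1, 0.1, 0] [558. 243. 201.]
top red 0 [nan nan nan]
top yel 1 [577.6 151.  134.2]
cap 108 [575.3 195.7 271.4] [595.  208.7 276.1]<stdin>:7: RuntimeWarning: Mean of empty slice.
  ret = um.true_divide(
```

{"op": "send_rows", "data": {"rows": [[[-4.5,0,-0.5,0,0,0,0],[-9,-0.1,-0.5,0,0,0,0],[-13.5,-0.2,-0.5,0,0,0,0],[-18,-0.3,-0.5,0,0,0,0],[-20.6,-0.3,-0.5,0,0,0,0],[-20.6,-0.3,2,0,0,0,0],[-20.6,-0.3,5,0,0,0,0],[-20.6,-0.3,7,0,0,0,0],[-20.6,-0.3,8.4,0,0,0,0],[-20.6,-0.3,8.4,0,0,0,0]]]}}

```text
time: 24.6
tcp_pos: [556.3, 241.3, 193.3]
orientation: [179.5, -0.2, -72.0]
ft_force: [-0.1, -0.2, 0.9]
grip_width: 0.001
```

{"op": "send_rows", "data": {"rows": [[[0,0,0.2,0,0,0,0],[0,0,0.4,0,0,0,0],[0,0,0.4,0,0,0,0]]]}}

```text
time: 24.9
tcp_pos: [558.9, 242.6, 194.3]
orientation: [-180.0, -0.1, -72.0]
ft_force: [-0.2, -1.0, -0.0]
grip_width: 0.003
```

{"op": "send_rows", "data": {"rows": [[[0,0,0.2,0,0,0,0],[0,0,0.3,0,0,0,0],[0,0,0.3,0,0,0,0]]]}}

```text
time: 25.2
tcp_pos: [558.8, 242.6, 191.1]
orientation: [-180.0, -0.1, -72.0]
ft_force: [0.1, -0.9, -0.5]
grip_width: 0.002
```

```bash
python3 - <<'E'
from plan import *
p,R=ob()
pt,dt=load('t8'); ps,ds=load('s8')
v,u=np.mgrid[200:245,205:290];u=u.ravel();v=v.ravel();P=pts('side',u,v,ds[v,u]);c=ps[v,u].astype(int)
mm=(c[:,0]>120)&(c[:,1]<70)&(c[:,2]<70)&(P[:,2]>140);print('red',mm.sum(),P[mm].mean(0).round(1))
calls((p-[0,0,1.],rpy(180,0,-72)),1,50)
E
```

```text
t 25.2 p [558.8 242.6 191.1] o [-1.7998e+02 -9.0000e-02 -7.1990e+01] f [ 0.1 -0.9 -0.5] g 0.002 j [ 38.  22.  14.   0. -82. -20.]
red 21 [557.1 253.3 213.5]
call
[-0.53, 0.02, -0.17, 0.0, 0.0, 0.0, 0] [557. 248. 192.]
[-0.83, 0.01, 0.08, 0.0, 0.0, 0.0, 0] [556. 250. 189.]
[-1.11, 0.01, 0.34, 0.0, 0.0, 0.0, 0] [555. 253. 187.]
[-1.33, 0.0, 0.63, 0.0, 0.8, -0.0, 0] [555. 255. 184.]
[-1.5, -0.0, 0.92, -0.0, 2.4, 0.0, 0] [554. 257. 181.]
[-1.64, -0.01, 1.23, 0.0, 4.0, 0.0, 0] [554. 258. 178.]
[-1.75, -0.01, 1.54, 0.0, 5.6, -0.0, 0] [553. 259. 175.]
[-1.84, -0.02, 1.85, 0.0, 7.2, -0.0, 0] [553. 260. 172.]
[-1.9, -0.02, 2.18, 0.0, 8.8, 0.0, 0] [553. 261. 168.]
call
[-0.09, -0.0, 0.32, -0.0, 1.6, 0.0, 0] [553. 261. 165.]
[-0.16, -0.0, 0.65, -0.0, 3.2, 0.0, 0] [553. 261. 162.]
[-0.2, -0.01, 0.99, -0.0, 4.8, 0.0, 0] [553. 261. 158.]
[-0.22, -0.01, 1.34, -0.0, 6.4, -0.0, 0] [553. 261. 155.]
[-0.21, -0.01, 1.68, -0.0, 8.0, 0.0, 0] [553. 260. 151.]
[-0.18, -0.01, 2.03, 0.0, 9.6, 0.0, 0] [554. 259. 148.]
[-0.12, -0.01, 2.38, -0.0, 11.2, 0.0, 0] [554. 258. 145.]
[-0.1, -0.0, 2.75, -0.0, 11.2, 0.0,
[... 199 characters left out ...]
0.01, 1.04, 0.0, 0.0, 0.0, 0] [555. 254. 127.]
[-0.02, 0.01, 1.34, 0.0, 0.0, 0.0, 0] [556. 253. 125.]
[0.03, 0.01, 1.62, 0.0, 0.0, 0.0, 0] [556. 251. 122.]
[0.08, 0.02, 1.87, 0.0, 0.0, 0.0, 0] [556. 250. 120.]
[0.15, 0.02, 2.09, 0.0, 0.0, 0.0, 0] [557. 249. 118.]
[0.24, 0.02, 2.29, 0.0, 0.0, 0.0, 0] [557. 247. 117.]
[0.39, 0.03, 2.54, 0.0, 0.0, 0.0, 0] [558. 245. 115.]
call
[0.17, 0.01, 0.24, 0.0, 0.0, 0.0, 0] [559. 243. 113.]
[0.36, 0.01, 0.46, 0.0, 0.0, 0.0, 0] [559. 240. 112.]
[0.56, 0.02, 0.66, 0.0, 0.0, 0.0, 0] [560. 238. 111.]
[0.77, 0.02, 0.86, 0.0, 0.0, 0.0, 0] [561. 235. 109.]
[0.99, 0.03, 1.03, 0.0, 0.0, 0.0, 0] [562. 233. 109.]
[1.23, 0.04, 1.19, 0.0, 0.0, 0.0, 0] [562. 230. 108.]
```

{"op": "send_rows", "data": {"rows": [[[-0.1,0,0.2,0,0,0,0],[-0.2,0,0.3,0,0,0,0],[-0.2,0,0.3,0,0,0,0]]]}}

```text
time: 25.5
tcp_pos: [558.6, 244.0, 188.7]
orientation: [-179.9, -0.2, -72.0]
ft_force: [-0.1, -2.4, 2.0]
grip_width: -0.003
```

{"op": "send_rows", "data": {"rows": [[[-0.2,0,0.15,0,0,0,0],[-0.4,0,0.3,0,0,0,0],[-0.4,0,0.3,0,0,0,0]]]}}

```text
time: 25.8
tcp_pos: [557.2, 247.8, 184.9]
orientation: [-180.0, -0.2, -72.0]
ft_force: [2.1, -3.5, 1.8]
grip_width: -0.001
```

```bash
python3 - <<'E'
from plan import *
calls((np.array([557.1,248.,184.3]),rpy(180,0,-72)),1,37)
E
```

```text
call
[-0.81, 0.01, 0.12, 0.0, 1.2, 0.0, 0] [555. 256. 183.]
[-0.97, 0.0, 0.42, 0.0, 2.8, 0.0, 0] [554. 257. 180.]
[-1.1, -0.0, 0.73, 0.0, 4.4, -0.0, 0] [554. 258. 177.]
[-1.21, -0.0, 1.04, 0.0, 6.0, 0.0, 0] [553. 259. 174.]
[-1.29, -0.01, 1.36, 0.0, 7.6, 0.0, 0] [553. 260. 171.]
[-1.35, -0.01, 1.69, 0.0, 9.2, -0.0, 0] [553. 261. 167.]
[-1.38, -0.01, 2.02, -0.0, 10.8, -0.0, 0] [553. 261. 164.]
[-1.39, -0.02, 2.36, 0.0, 12.4, -0.0, 0] [553. 261. 161.]
[-1.37, -0.02, 2.7, -0.0, 14.0, 0.0, 0] [553. 261. 157.]
call
[-0.04, -0.0, 0.34, 0.0, 1.6, -0.0, 0] [553. 261. 154.]
[-0.06, -0.0, 0.69, 0.0, 3.2, -0.0, 0] [553. 260. 150.]
[-0.05, -0.0, 1.04, -0.0, 4.8, 0.0, 0] [554. 259. 147.]
[-0.04, 0.0, 1.4, 0.0, 6.0, -0.0, 0] [554. 258. 144.]
[-0.05, 0.0, 1.77, 0.0, 6.0, -0.0, 0] [554. 258. 140.]
[-0.03, 0.01, 2.13, 0.0, 6.0, -0.0, 0] [554. 257. 137.]
[-0.02, 0.01, 2.5, 0.0, 6.0, -0.0, 0] [555. 256. 133.]
[-0.0, 0.01, 2.84, 0.0, 6.0, -0.0, 0] [555. 255. 130.]
[0.04, 0.01, 3.16, 0.0, 6.0, -0.0, 0] [555. 253. 127.]
call
[0.03, 0.0, 0.3, 0.0, 0.0, 0.0, 0] [556. 252. 124.]
[0.07, 0.01, 0.57, 0.0, 0.0, 0.0, 0] [556. 251. 122.]
[0.14, 0.01, 0.81, 0.0, 0.0, 0.0, 0] [557. 250. 120.]
[0.21, 0.01, 1.02, 0.0, 0.0, 0.0, 0] [557. 248. 118.]
[0.31, 0.02, 1.23, 0.0, 0.0, 0.0, 0] [557. 247. 116.]
[0.47, 0.02, 1.48, 0.0, 0.0, 0.0, 0] [558. 244. 114.]
[0.64, 0.03, 1.71, 0.0, 0.0, 0.0, 0] [559. 242. 113.]
[0.83, 0.03, 1.93, 0.0, 0.0, 0.0, 0] [560. 240. 111.]
[1.03, 0.04, 2.13, 0.0, 0.0, 0.0, 0] [560. 237. 110.]
call
[0.22, 0.01, 0.19, 0.0, 0.0, 0.0, 0] [561. 235. 109.]
[0.44, 0.01, 0.36, 0.0, 0.0, 0.0, 0] [562. 232. 108.]
[0.68, 0.02, 0.52, 0.0, 0.0, 0.0, 0] [563. 229. 108.]
```

{"op": "send_rows", "data": {"rows": [[[-0.5,0,0.1,0,0.8,0,0],[-0.8,0,0.3,0,2,0,0],[-1.0,0,0.5,0,3.2,0,0],[-1.1,0,0.75,0,4.4,0,0],[-1.2,0,1.05,0,6.0,0,0]]]}}

```text
time: 26.3
tcp_pos: [553.4, 260.2, 174.8]
orientation: [-179.9, -6.2, -72.0]
ft_force: [1.0, -1.1, 4.4]
grip_width: 0.002
```

{"op": "send_rows", "data": {"rows": [[[-0.05,0,0.3,0,1.6,0,0],[-0.05,0,0.65,0,3.2,0,0],[-0.05,0,1.0,0,4.8,0,0],[0,0,1.3,0,6.4,0,0],[0.05,0,1.65,0,8.0,0,0]]]}}

```text
time: 26.8
tcp_pos: [553.5, 260.8, 158.0]
orientation: [-179.8, -14.0, -71.9]
ft_force: [-2.5, 5.8, 5.8]
grip_width: 0.001
```

```bash
python3 - <<'E'
from plan import *
p,R=ob(); q=p-A-R.apply([0,0,OFF]); print('tip r,z',q@dr,q[2])
calls((p,R),1,-3)
E
```

```text
t 26.8 p [553.5 260.8 158. ] o [-179.84  -13.95  -71.91] f [-2.5  5.8  5.8] g 0.001 j [ 48.  25.   7.  12. -80. -32.]
tip r,z 79.97944647924702 28.257575832750607
call
[-0.13, 0.04, 0.75, -0.2, 3.2, 0.1, 0] [553. 260. 150.]
[-0.12, 0.04, 1.1, -0.2, 4.8, 0.1, 0] [554. 259. 147.]
[-0.1, 0.04, 1.45, -0.2, 6.0, 0.1, 0] [554. 258. 144.]
[-0.11, 0.05, 1.82, -0.2, 6.0, 0.1, 0] [554. 258. 140.]
[-0.1, 0.05, 2.19, -0.2, 6.0, 0.1, 0] [554. 257. 137.]
[-0.09, 0.05, 2.56, -0.2, 6.0, 0.1, 0] [555. 256. 133.]
[-0.07, 0.06, 2.9, -0.2, 6.0, 0.1, 0] [555. 255. 130.]
[-0.02, 0.06, 3.22, -0.2, 6.0, 0.1, 0] [555. 253. 127.]
[0.04, 0.07, 3.51, -0.2, 6.0, 0.1, 0] [556. 252. 124.]
call
[0.05, 0.0, 0.27, 0.0, 0.0, 0.0, 0] [556. 251. 122.]
[0.11, 0.01, 0.51, 0.0, 0.0, 0.0, 0] [557. 250. 120.]
[0.18, 0.01, 0.73, 0.0, 0.0, 0.0, 0] [557. 248. 118.]
[0.28, 0.01, 0.94, 0.0, 0.0, 0.0, 0] [557. 247. 116.]
[0.44, 0.02, 1.18, 0.0, 0.0, 0.0, 0] [558. 244. 114.]
[0.61, 0.02, 1.42, 0.0, 0.0, 0.0, 0] [559. 242. 113.]
[0.8, 0.03, 1.63, 0.0, 0.0, 0.0, 0] [560. 240. 111.]
[1.01, 0.04, 1.84, 0.0, 0.0, 0.0, 0] [560. 237. 110.]
[1.22, 0.04, 2.02, 0.0, 0.0, 0.0, 0] [561. 235. 109.]
call
[0.23, 0.01, 0.17, 0.0, 0.0, 0.0, 0] [562. 232. 108.]
[0.47, 0.01, 0.33, 0.0, 0.0, 0.0, 0] [563. 229. 108.]
```

{"op": "send_rows", "data": {"rows": [[[-0.05,0,0.4,0,1.6,0,0],[-0.1,0,0.75,0,3.2,0,0],[-0.1,0,1.1,0,4.8,0,0],[-0.1,0,1.45,0,6,0,0],[-0.1,0,1.8,0,6,0,0]]]}}

```text
time: 27.3
tcp_pos: [554.6, 257.0, 139.8]
orientation: [-179.9, -20.1, -71.9]
ft_force: [-2.6, 6.3, 6.2]
grip_width: 0.003
```

{"op": "send_rows", "data": {"rows": [[[0,0,0.35,0,0,0,0],[0,0,0.7,0,0,0,0],[0.05,0,1.05,0,0,0,0],[0.1,0,1.4,0,0,0,0]]]}}

```text
time: 27.7
tcp_pos: [556.5, 252.0, 127.5]
orientation: [-179.8, -19.9, -71.9]
ft_force: [-3.2, 6.9, 6.9]
grip_width: -0.003
```

{"op": "send_rows", "data": {"rows": [[[0.05,0,0.3,0,0,0,0],[0.1,0,0.55,0,0,0,0],[0.15,0,0.8,0,0,0,0],[0.2,0,1.0,0,0,0,0]]]}}

```text
time: 28.1
tcp_pos: [558.4, 245.6, 119.4]
orientation: [-179.9, -20.0, -71.9]
ft_force: [-1.5, 2.2, 7.4]
grip_width: 0.001
```

{"op": "send_rows", "data": {"rows": [[[0.1,0,0.2,0,0,0,0],[0.25,0,0.45,0,0,0,0],[0.45,0,0.7,0,0,0,0]]]}}

```text
time: 28.4
tcp_pos: [560.5, 239.2, 114.4]
orientation: [-179.9, -20.0, -71.9]
ft_force: [-2.5, 4.1, 6.2]
grip_width: 0.002
```

Now the final inward press.

{"op": "send_rows", "data": {"rows": [[[0.2,0,0.2,0,0,0,0],[0.4,0,0.35,0,0,0,0],[0.6,0,0.5,0,0,0,0]]]}}

```text
time: 28.7
tcp_pos: [562.4, 232.5, 111.1]
orientation: [-179.9, -20.0, -71.9]
ft_force: [-2.4, 5.0, 4.7]
grip_width: -0.001
```

{"op": "send_rows", "data": {"rows": [[[0.2,0,0.1,0,0,0,0],[0.3,0,0.1,0,0,0,0],[0.3,0,0.1,0,0,0,0]]]}}

```text
time: 29.0
tcp_pos: [563.1, 229.7, 110.4]
orientation: [-179.9, -20.0, -71.9]
ft_force: [-2.3, 5.3, 3.1]
grip_width: -0.0
```

{"op": "send_rows", "data": {"rows": [[[0.1,0,0,0,0,0,0],[0.2,0,0.05,0,0,0,0],[0.2,0,0.05,0,0,0,0]]]}}

```text
time: 29.3
tcp_pos: [563.5, 228.8, 110.2]
orientation: [-179.9, -19.9, -71.9]
ft_force: [-1.9, 7.7, 1.7]
grip_width: -0.006
```

{"op": "send_rows", "data": {"rows": [[[0.1,0,0,0,0,0,0],[0.2,0,0.05,0,0,0,0],[0.2,0,0.05,0,0,0,0]]]}}

```text
time: 29.6
tcp_pos: [563.7, 228.5, 110.1]
orientation: [-179.9, -19.7, -71.9]
ft_force: [-5.0, 12.8, 1.4]
grip_width: -0.002
```

{"op": "send_rows", "data": {"rows": [[[0.1,0,0,0,0,0,0],[0.15,0,0.05,0,0,0,0],[0.15,0,0.05,0,0,0,0]]]}}

```text
time: 29.9
tcp_pos: [563.9, 228.3, 110.0]
orientation: [-179.9, -19.6, -71.9]
ft_force: [-8.5, 17.3, 2.1]
grip_width: 0.001
```

The red arm is at its stop too: 19 N with no further travel. Retreating.

{"op": "send_rows", "data": {"rows": [[[-0.5,0,-0.2,0,0,0,0],[-2,0,-0.8,0,0,0,0],[-2.5,0,-4,0,0,0,0],[-2.5,0,-8,0,-4,0,0],[-2.5,0,-12.5,0,-12,0,0],[-2.5,0,-17,0,-20,0,0],[-2.5,2,-20,0,-20,0,0],[-2.5,7,-20,0,-20,0,0],[-2.5,12,-20,0,-20,0,0],[-2.5,17,-20,0,-20,0,0],[-2.5,20,-20,0,-20,0,0],[-2.5,20,-20,0,-20,0,0]]]}}

```text
time: 31.1
tcp_pos: [343.8, 246.9, 291.9]
orientation: [-179.9, -0.0, -71.9]
ft_force: [0.0, 0.5, -0.4]
grip_width: -0.006
```

```bash
python3 - <<'E'
from plan import *
ob(); pt,dt=snap('top','t9'); ps,ds=snap('side','s9')
a=cv2.resize(pt[150:230,180:270],(450,400),interpolation=cv2.INTER_CUBIC)
b=cv2.resize(ps[180:280,200:287],(348,400),interpolation=cv2.INTER_CUBIC)
cv2.imwrite('pics/s9c.png',np.hstack([a,b])[:,:,::-1])
v,u=np.mgrid[150:225,205:290];u=u.ravel();v=v.ravel();P=pts('top',u,v,dt[v,u]);c=pt[v,u].astype(int)
for nm,mm in(('red',(c[:,0]>110)&(c[:,1]<70)&(c[:,2]<70)),('yel',(c[:,0]>90)&(c[:,1]>70)&(c[:,2]<50))):
    mm&=(P[:,2]>117)&(P[:,2]<240);q=P[mm]-A;print('top',nm,mm.sum(),'r',(q@dr).round(0)[:12],'z',q[:12,2].round(0))
w=(c.min(1)>160)&(P[:,2]>262)&(P[:,2]<300); print('cap top',w.sum(),P[w].mean(0).round(1))
v,u=np.mgrid[185:270,205:290];u=u.ravel();v=v.ravel();P=pts('side',u,v,ds[v,u]);c=ps[v,u].astype(int)
mm=(c[:,0]>110)&(c[:,1]<70)&(c[:,2]<70)&(P[:,2]>117);q=P[mm]-A;print('side red',mm.sum(),'r',(q@dr).mean().round(1),'z',q[:,2].mean().round(1))
w=(c.min(1)>160)&(P[:,2]>262)&(P[:,2]<300); print('cap side',w.sum(),P[w].mean(0).round(1))
E
```

```text
t 31.1 p [343.8 246.9 291.9] o [-1.7994e+02 -3.0000e-02 -7.1870e+01] f [ 0.   0.5 -0.4] g -0.006 j [ 57.  -1.   0.   0. -91. -39.]
top red 2 r [40. 37.] z [-19. -21.]
top yel 3 r [-46. -42. -45.] z [-20. -19. -19.]
cap top 144 [574.2 191.2 271.3]
side red 24 r 39.4 z -28.0
cap side 124 [574.1 200.1 270.2]
```

View pics/s9c.png

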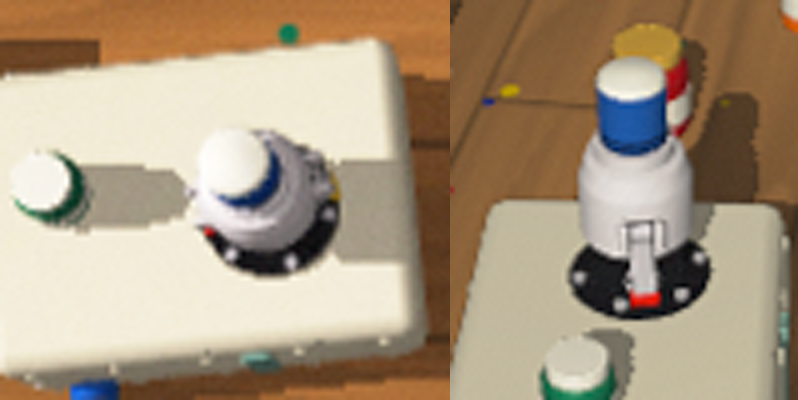

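The picture shows the coupling upright. The red arm is down beside the neck with its pad at crop (645,298), the yellow pad's edge is visible against the neck at crop (335,187), and the small jar hasn't moved. Handing in.

```bash
python3 -c "
from bench import job_done; print(job_done())"
```

```text
the job is handed in; nothing more can be done
None
```

The breather coupling is seated on the tank's neck with both cam arms pressed down to their stops, yellow first and then red. I handed the job in at about 31 s on the robot clock, with the gripper well clear.

**Seating:** I pushed the coupling past the lip in 1–2 mm steps, with at most about 25 N of push by estimate. It stopped hard within 1 mm of the expected home height. In the last pictures it stands upright, with its cap at the right height.

**Arms:** At the stops the load was about 15 N at the last reading on yellow, plus a small final nudge, and 19 N on red. In both cases the force rose with almost no further travel. The final tool positions agree to about 1 mm on the two sides. The red pad was seen down beside the neck (39 mm out, 28 mm below the mouth).

**Less certain:**
- **Fingertips:** The shut fingertips turned out to be about 26 mm short of the stated TCP. My first approach to the yellow arm therefore missed it, with no contact or force, and I corrected for it. The coupling was also gripped somewhat higher than planned, but it held.
- **Yellow arm:** Only 3 pixels of its pad were visible at the end (about 44 mm out, 19 mm below the mouth). That it is fully shut rests mainly on the force at its stop.
- **Bystanders:** The small jar looked unmoved in the last picture. I did not measure the other jars, the brush pot or the comb again at the end.

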